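# Set the clockwork timer for a short bake

## Robot

A 7-joint arm with a two-finger parallel gripper is mounted at the origin on the work surface. World frame = base frame: x ahead of the robot, y to its left, z up, the work surface at z = 0. Lengths are in m, angles in rad, forces in N, time in s.
With the tool pointing down it reaches from about 0.425 to 0.875 m from the base axis. Payload 4.7 kg.
Tool frame: the origin (TCP) lies at the very end of the fingers, on their centre line; the grasp point (between the pads) lies 19 mm behind it; z points along the fingers, y is the direction in which the jaws open and shut (so a half turn about z gives the same grasp; the last joint's range is limited). The gripper opens to 87 mm and grips with 3 to 60 N. Pads are 19 mm wide; open, the fingers measure 117 mm over their backs; the gripper's body (75 mm by 190 mm) begins 51 mm behind the grasp point.
Start: joints at [-1.16, 0.321, -0.07, 1.45, 0.023, 1.371, -0.057], TCP at [0.251, 0.6, 0.223] pointing down, gripper open.
Joint ranges: [-2.86, 2.86], [-0.3, 2.09], [-1.38, 1.24], [0.06, 2.45], [-1.56, 4.7], [0.09, 2.05], [-2.69, 2.69]. Speed limits (rad/s): [2.57, 2.57, 3.14, 3.14, 3.14, 3.14, 3.14].

## Interface

Orientations are given as a rotation vector (axis times angle).
In Python, from bench import ctrl, get_image, camera_info gives the robot as it stands.
- The arm moves only by the tool carry_out, never from a script. Its argument "commands" is a list of rows, each an object of numbers: "tx", "ty", "tz": the shift along the tool's x, y, z in m; "rx", "ry", "rz": the turn, a rotation vector about the tool's x, y, z in rad; "jaw": the opening, from 0 (shut) to 1 (fully open). In form: [{"tx": .., "ty": .., "tz": .., "rx": .., "ry": .., "rz": .., "jaw": ..}, ...]. A call has 1 to 12 rows; each row is the pose to reach, as a shift and turn from the pose commanded when the call began, along the tool's axes at that moment; what a row does not reach only later rows make up. A row lasts 1/8 s, in which the tool goes at most 62.5 mm and 10.7 degrees, less where a joint would pass 70% of its speed; a pose out of reach is approached as far as the arm can. A call with a gripper value outside its range is refused whole. The fingers move at their own pace and stop on an object; "grip_force" is the grip in N (left out, the last holds). Time passes only in rows, so rows that repeat a pose let the fingers close. It gives the time, the measured TCP pose, the force and the opening at its end, in the units of the state.
- ctrl.get_state(): the state, without advancing time (a new reading comes with each control period).
- get_image(name): name is "scene" or "top"; returns the picture (420x560x3 uint8, red, green, blue); there is no depth.
- camera_info(name): a dict with "intrinsics" (3x3 intrinsics, pixels), "R" (3x3) and "t" (3): a world point X has camera coordinates R X + t. Camera axes: x right, y down, z forward; pixel columns grow to the right and rows downward; lengths in m; the calibration is good to about 2 mm. A picture is of the moment at which its call begins. camera_info takes no time and is no camera call.
- ctrl.close_job(): hands the job in, once; it reports no verdict.
The state is a dict: "time": time; "joint_positions": joint angles; "qd": joint speeds; "joint_torque": joint torques, N m; "position": TCP position; "tool_rot": TCP orientation; "ft_force": force on the tool from outside, world axes, zero at the start; "torque": the same for the moment, N m; "grip_width": opening from 0.0 (shut) to 1.0 (fully open).
Only numpy, scipy, OpenCV 4.12 (cv2) and the standard library are available. Lean on these libraries where they do the work, as an engineer would, in place of code of your own. Each camera call takes 0.05 s, during which the arm holds its last target.

## Task

Gently stand the steel shaker that crowds the round timer back on its condiment tray, upright, beside the squeeze bottle. Then set the round timer to 10 minutes the way a clockwork timer needs for a short time - first wind it past the 20-minute mark, then turn it back to 10 - bearing down on it as you turn so that it neither spins nor shifts on the counter. Leave the square timer, the bottle and the pail as they are.

Things in the scene. Friction and masses are not known exactly. Their poses are not given: they have to be found in the camera images.
- dial (a joint): Reading of the round timer's knob, rad: 0 at the zero mark, growing clockwise seen from above (winding); 1 minute = 0.1047 rad, one turn = 60 minutes. Stops at 0 and 6.1. It is stiff (0.2 N m of friction both ways), stays where left and is not ticking. The timer is too light to resist that: without a steady 15 to 20 N of downward push the whole timer spins instead.
- timer_knob (a point): Loose round clockwork timer, 0.3 kg: steel drum 78 mm across, face 47 mm up, 12 black ticks (one per 5 minutes, clockwise; long at 0, 15, 30, 45). Black round knob on top, 42 mm across (44 over its flutes), its sides 53 to 88 mm up, over a 54 mm skirt; a white line on it points to the set time. This point: on the knob's axis, 74 mm above the timer's underside; z up, -x to the zero mark.
- timer_zero (a point): Zero mark of the round timer, at the edge of the white face, 37 mm from the axis and 48 mm above its underside; a small black lug on the drum lies under it. It looks roughly towards the robot.
- shaker_mid (a point): Loose plain steel shaker, an upright can 58 mm in diameter and 150 mm tall with a low domed perforated cap (full diameter up to 140 mm), about 0.3 kg, standing upright on the counter some 4 to 10 mm from the round timer's drum. This point is on its axis, 75 mm above its underside.
- tray: Fixed steel condiment tray, 240 mm along its x by 150 mm along its y, walls 4 mm thick and 16 mm high with a 3 mm rolled bead on the rim, floor 4 to 5 mm thick. Origin at the centre of its underside on the counter, z up.
- bottle_mid (a point): Loose white squeeze bottle, 54 mm in diameter, 158 mm tall with its grey nozzle, standing on the tray; leave it alone. This point is on its axis, 55 mm above its underside.
- other_knob (a point): Square clockwork timer, loose, 78 x 78 x 46 mm with the same knob as the round one; it is set for another oven: leave it alone. This point is on the knob's axis, 74 mm above its underside.
- other_dial_pointer (a point): The white pointer mark on the skirt of the square timer's knob, 23.5 mm from its axis.
- pail_mid (a point): Loose galvanised steel pail, open, 150 mm tall, 80 mm in diameter at the foot and 111 mm at the rim (wire bail about 6 mm farther out), standing beyond the round timer and to its left; leave it alone. This point is on its axis, 75 mm above its underside.

How it is judged:
On the way, in this order (a step that is already met when the one before it is completed fails the run):
1. the shaker stands upright on the tray floor, let go (z of shaker_mid in the frame of tray between 0.074 and 0.084 m and x of shaker_mid in the frame of tray between -0.092 and 0.092 m and y of shaker_mid in the frame of tray between -0.047 and 0.047 m and angle between shaker_mid's own z axis and vertical below 0.08 rad and contact force between the fingers and shaker below 0.2 N), for 0.2 s.
2. the round timer is wound past the 20-minute mark (value of joint dial above 2.094 rad), for 0.05 s.
At the end, for the whole second after the job is handed in: The round timer reads 10 minutes within 1.5 minutes and stands flat where it stood, its axis and its zero mark each within 15 mm of their starting place; the shaker stands upright on the tray's floor, inside the rim; the square timer, bottle and pail are where they were (value of joint dial between 0.89 and 1.204 rad and distance of each of timer_zero, timer_knob from where it was at the start of the episode below 0.015 m and angle between timer_knob's own z axis and vertical below 0.06 rad and z of shaker_mid in the frame of tray between 0.074 and 0.084 m and x of shaker_mid in the frame of tray between -0.092 and 0.092 m and y of shaker_mid in the frame of tray between -0.047 and 0.047 m and angle between shaker_mid's own z axis and vertical below 0.08 rad); the robot touches nothing.
It fails at once if the round timer spun, was lifted or pushed away (its zero mark or its axis over 15 mm from the start) (distance of any of timer_zero, timer_knob from where it was at the start of the episode above 0.015 m).
It fails at once if the square timer shifted or its setting changed (its axis or its pointer over 12 mm from the start) (distance of any of other_knob, other_dial_pointer from where it was at the start of the episode above 0.012 m).
It fails at once if the squeeze bottle moved over 15 mm (distance of bottle_mid from where it was at the start of the episode above 0.015 m).
It fails at once if the pail moved over 15 mm (distance of pail_mid from where it was at the start of the episode above 0.015 m).
It fails at once if the shaker was dropped on the tray, reaching its floor faster than 0.5 m/s (z of shaker_mid in the frame of tray below 0.09 m and x of shaker_mid in the frame of tray between -0.11 and 0.11 m and y of shaker_mid in the frame of tray between -0.07 and 0.07 m and linear speed of shaker above 0.5 m/s).
It also fails if it takes over 72 s, if anything falls off the work surface, if the arm or the gripper's body presses on something with over 40 N, if the wrist force passes 120 N, or if a joint passes its speed limit or range.

## Working session

There is one attempt and no reset: what is moved stays moved. The work goes in short steps, Python scripts to look and compute and a tool call to move; the robot and the scene stay as the last step left them, time stands still between calls to the robot, and variables do not carry over. Pictures are saved under pics/ and viewed, and the job is handed in when it is done.

Besides the shell and the picture viewer there is one more tool, called after "Emit:" as name([rows], argument=value, ...), one row to a line, values as JSON. carry_out: Moves the arm, as the interface text tells. Its arguments: {"type":"object","properties":{"commands":{"type":"array"},"grip_force":{"type":"number"}},"required":["commands"]}

```bash
ls; mkdir -p pics
python3 - <<'E'
from bench import ctrl,get_image,camera_info
import cv2
for n in("scene","top"):
    im=get_image(n); cv2.imwrite(f"pics/{n}0.png",im[:,:,::-1])
    c=camera_info(n); print(n,c)
print(ctrl.get_state())
E
```

```text
pics
scene {'intrinsics': array([[438.52222833,   0.        , 280.2487667 ],
       [  0.        , 438.52222833, 213.26335401],
       [  0.        ,   0.        ,   1.        ]]), 'R': array([[ 7.32462028e-01,  6.80807874e-01, -1.31360209e-04],
       [ 5.18774003e-01, -5.58259275e-01, -6.47472096e-01],
       [-4.40877434e-01,  4.74180578e-01, -7.62089147e-01]]), 't': array([-0.42553784, -0.26672929,  1.42985008])}
top {'intrinsics': array([[497.16089785,   0.        , 276.94511381],
       [  0.        , 497.16089785, 209.88082994],
       [  0.        ,   0.        ,   1.        ]]), 'R': array([[-0.02015872, -0.99969212, -0.01446687],
       [-0.997199  ,  0.02114666, -0.07174245],
       [ 0.07202629,  0.01298011, -0.99731827]]), 't': array([0.01631258, 0.57608444, 1.11552435])}
{'time': 0.1, 'joint_positions': array([-1.15991021,  0.32177037, -0.0700774 ,  1.45152982,  0.0226004 ,
        1.37076428, -0.05689492]), 'qd': array([-0.00022578, -0.00169545, -0.00038104, -0.00197569, -0.00085606,
       -0.00014028,  0.00089545]), 'joint_torque': array([ 5.06768611e-04, -4.92571914e+01, -4.05533044e-01, -3.13398170e+01,
       -6.41585095e-02,  3.95477400e-02,  1.07989895e-04]), 'position': array([0.25106197, 0.59904381, 0.22156848]), 'tool_rot': array([-6.19102527e-01, -3.07973958e+00,  2.61957832e-03]), 'ft_force': array([-0.21070974, -0.52813906,  0.20349617]), 'torque': array([ 0.03998078,  0.01416354, -0.00632378]), 'grip_width': 0.9986872497248078}
```

View pics/scene0.png

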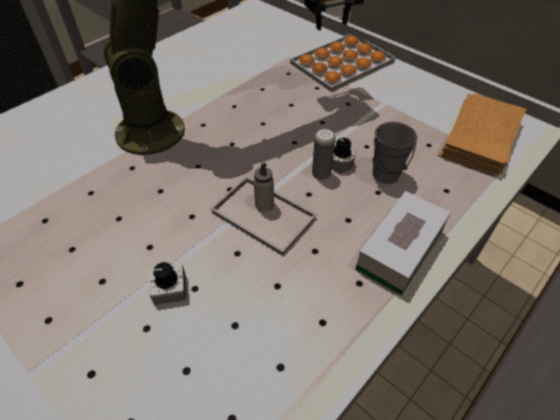

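View pics/top0.png

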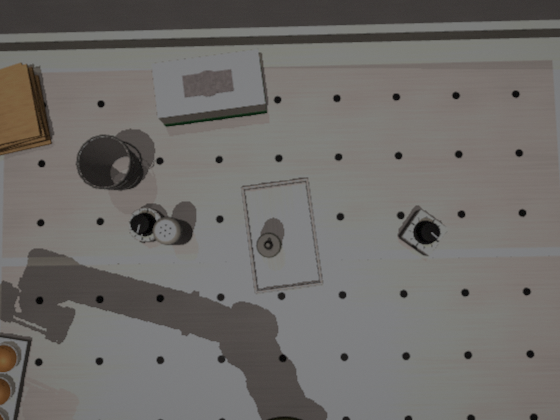

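The scene view shows the shaker at about (323,152), in front of the round timer at (343,150), the pail at (393,150) and the tray at (263,213). In the top view the round timer is at (146,224), the shaker at (167,231), the tray at (282,234) and the bottle at (268,244). I'll enlarge these.

Run:
```python
import cv2,numpy as np
t=cv2.imread("pics/top0.png"); s=cv2.imread("pics/scene0.png")
def crop(im,x0,y0,w,h,k,name):
    c=im[y0:y0+h,x0:x0+w]; c=cv2.resize(c,None,fx=k,fy=k,interpolation=cv2.INTER_CUBIC)
    c=np.clip(255*(c/255.)**0.6,0,255).astype('uint8')
    for i in range(0,w,10):
        cv2.line(c,(i*k,0),(i*k,6),(0,0,255),1); cv2.putText(c,str(x0+i),(i*k,16),0,.32,(0,0,255),1)
    for j in range(0,h,10):
        cv2.line(c,(0,j*k),(6,j*k),(0,0,255),1); cv2.putText(c,str(y0+j),(8,j*k+4),0,.32,(0,0,255),1)
    cv2.imwrite(name,c)
crop(t,70,125,130,130,6//1 if False else 4,"pics/t_a.png")
crop(t,120,195,75,55,10,"pics/t_b.png")
crop(t,235,170,95,130,4,"pics/t_c.png")
crop(s,300,115,75,75,8,"pics/s_b.png")
crop(s,205,155,120,100,6,"pics/s_c.png")
```

```text
(no output)
```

View pics/t_b.png

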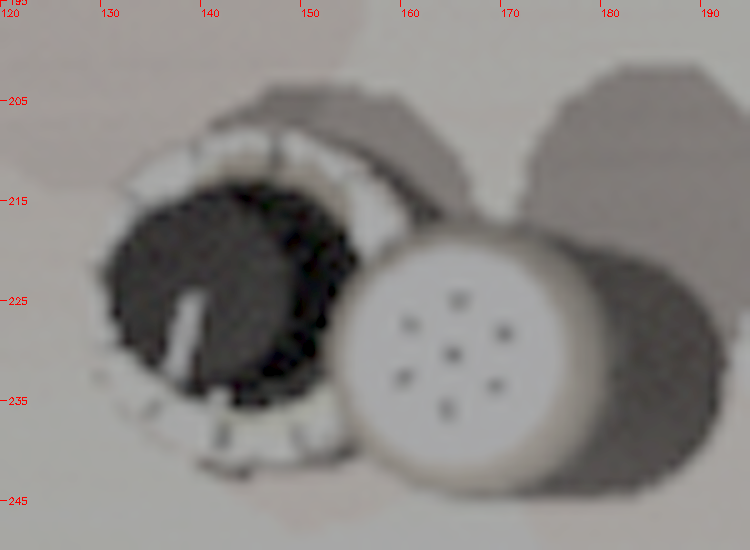

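View pics/t_c.png

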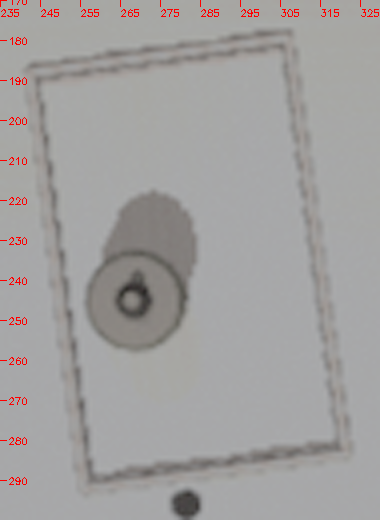

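View pics/s_b.png

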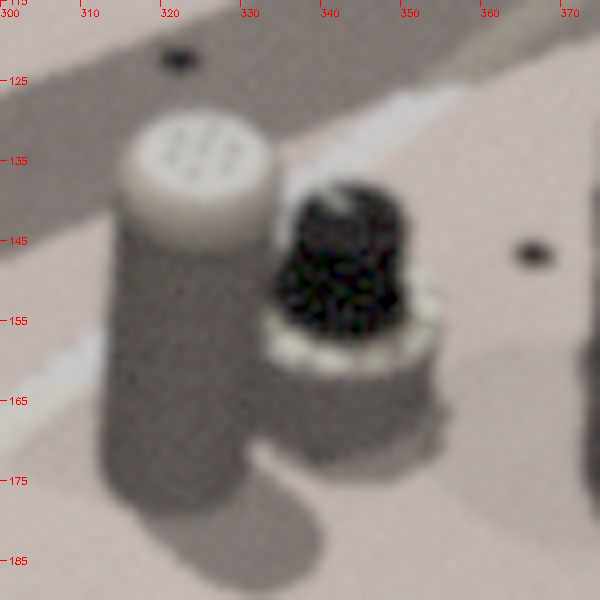

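View pics/s_c.png

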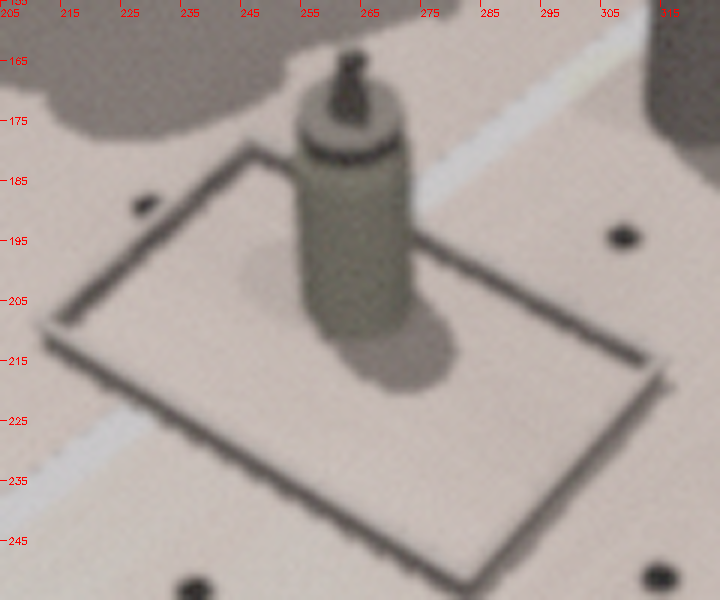

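View pics/t_a.png

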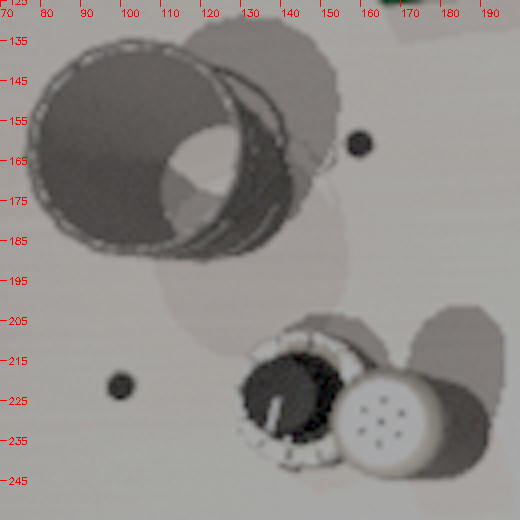

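```bash
cat > h.py <<'E'
import numpy as np,cv2
from bench import camera_info
C={n:camera_info(n) for n in("scene","top")}
def proj(n,X):
    c=C[n];X=np.atleast_2d(X);P=X@np.array(c['R']).T+c['t'];p=P@np.array(c['intrinsics']).T;return p[:,:2]/p[:,2:]
def ray(n,u,v,z):
    c=C[n];R=np.array(c['R']);o=-R.T@c['t'];d=R.T@np.linalg.solve(c['intrinsics'],[u,v,1.]);return o+d*(z-o[2])/d[2]
def circ(x,y,z,r,m=72):
    a=np.linspace(0,2*np.pi,m);return np.c_[x+r*np.cos(a),y+r*np.sin(a),0*a+z]
def over(n,im,curves,x0,y0,w,h,k,name):
    c=cv2.resize(im[y0:y0+h,x0:x0+w],None,fx=k,fy=k,interpolation=cv2.INTER_CUBIC)
    c=np.clip(255*(c/255.)**0.6,0,255).astype('uint8')
    cols=[(0,0,255),(0,200,0),(255,0,0),(0,200,255),(255,0,255),(255,255,0)]
    for i,X in enumerate(curves):
        p=(proj(n,X)-[x0,y0]+.5)*k
        cv2.polylines(c,[p.astype(int)],False,cols[i%6],1)
    cv2.imwrite(name,c)
E
python3 - <<'E'
from h import *
print("shaker top", ray("top",164.8,230.3,.15), ray("scene",324.5,134.5,.15))
print("knob top", ray("top",139.8,223.2,.088), ray("scene",344,140,.088))
print("bottle tip", ray("top",268,244.5,.162), ray("scene",263,164.5,.162))
print("tray corners top")
tc=[(242,187),(307.5,178.5),(321.5,284),(256.5,292)]
P=np.array([ray("top",*q,.019) for q in tc]);print(P,P.mean(0),np.linalg.norm(np.diff(P[[0,1,2,3,0]],axis=0),axis=1))
sc=[(246,179.5),(315.5,217),(283.5,254),(212,211)]
P=np.array([ray("scene",*q,.019) for q in sc]);print(P,P.mean(0),np.linalg.norm(np.diff(P[[0,1,2,3,0]],axis=0),axis=1))
print("pail", ray("top",(78+130)/2-0,162,.15))
print("zero", ray("top",142.3,238.5,.048))
print("egg/pad ref dots", ray("top",160,221,0),ray("scene",322,122,0))
E
```

```text
shaker top [0.53032313 0.2306997  0.15      ] [0.53401882 0.22655804 0.15      ]
knob top [0.5489458  0.29955974 0.088     ] [0.54671676 0.30754343 0.088     ]
bottle tip [0.49737358 0.02176288 0.162     ] [0.50353015 0.02014258 0.162     ]
tray corners top
[[ 0.63086715  0.0836938   0.019     ]
 [ 0.64721565 -0.06723553  0.019     ]
 [ 0.40622825 -0.09296756  0.019     ]
 [ 0.39107072  0.05445368  0.019     ]] [ 0.51884544 -0.0055139   0.019     ] [0.15181218 0.2423573  0.14819843 0.24157258]
[[ 0.40215367  0.04776023  0.019     ]
 [ 0.63878161  0.07592282  0.019     ]
 [ 0.65755218 -0.07049741  0.019     ]
 [ 0.42061622 -0.09801597  0.019     ]] [ 0.52977592 -0.01120758  0.019     ] [0.23829795 0.14761849 0.23852865 0.14694068]
pail [0.67285664 0.35516291 0.15      ]
zero [0.51672012 0.30560006 0.048     ]
egg/pad ref dots [0.55759397 0.27785332 0.        ] [ 3.80206539e-01  4.20390535e-01 -1.11022302e-16]
```

```bash
cat > ov.py <<'E'
from h import *
t=cv2.imread("pics/top0.png"); s=cv2.imread("pics/scene0.png")
import sys
sx,sy,kx,ky,tx,ty,ta=map(float,sys.argv[1:8])
cv=[circ(sx,sy,.14,.029),circ(sx,sy,.0,.029),circ(kx,ky,.047,.039),circ(kx,ky,.088,.021),circ(kx,ky,0,.039)]
R=np.array([[np.cos(ta),-np.sin(ta)],[np.sin(ta),np.cos(ta)]])
def rect(a,b,z):
    q=np.array([[a,b],[-a,b],[-a,-b],[a,-b],[a,b]])@R.T+[tx,ty];return np.c_[q,0*q[:,0]+z]
tr=[rect(.12,.075,.019),rect(.12,.075,0)]
over("top",t,cv,120,195,75,55,10,"pics/o1.png")
over("scene",s,cv,300,115,75,75,8,"pics/o2.png")
over("top",t,tr,235,170,95,130,4,"pics/o3.png")
over("scene",s,tr,205,155,120,100,6,"pics/o4.png")
a=cv2.imread("pics/o1.png");b=cv2.imread("pics/o2.png");c=cv2.imread("pics/o3.png");d=cv2.imread("pics/o4.png")
def pad(x,h,w):
    o=np.zeros((h,w,3),np.uint8);x=x[:h,:w];o[:x.shape[0],:x.shape[1]]=x;return o
cv2.imwrite("pics/oA.png",cv2.resize(np.hstack([pad(a,600,750),pad(b,600,600)]),None,fx=.59,fy=.59))
cv2.imwrite("pics/oB.png",cv2.resize(np.hstack([pad(c,600,380),pad(d,600,720)]),None,fx=.72,fy=.72))
E
python3 ov.py 0.531 0.2295 0.548 0.301 0.522 -0.0065 -3.0 ; python3 -c "
from h import *
a=ray('top',242,187,.019)-ray('top',256.5,292,.019);print(np.arctan2(a[1],a[0]))"
```

```text
0.12133825471510651
```

```bash
python3 ov.py 0.531 0.2295 0.548 0.301 0.522 -0.0065 0.115
```

```text
(no output)
```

View pics/oA.png

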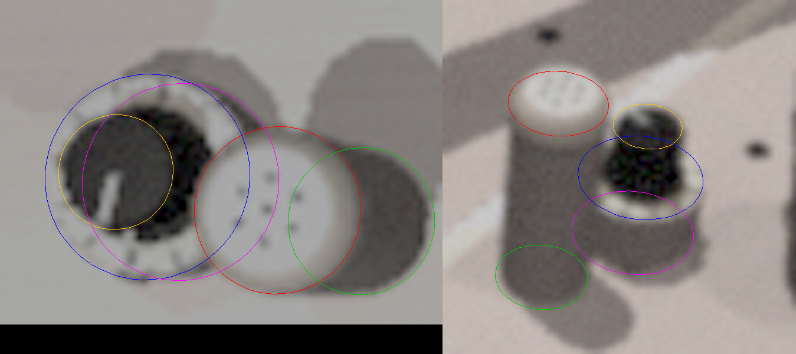

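View pics/oB.png

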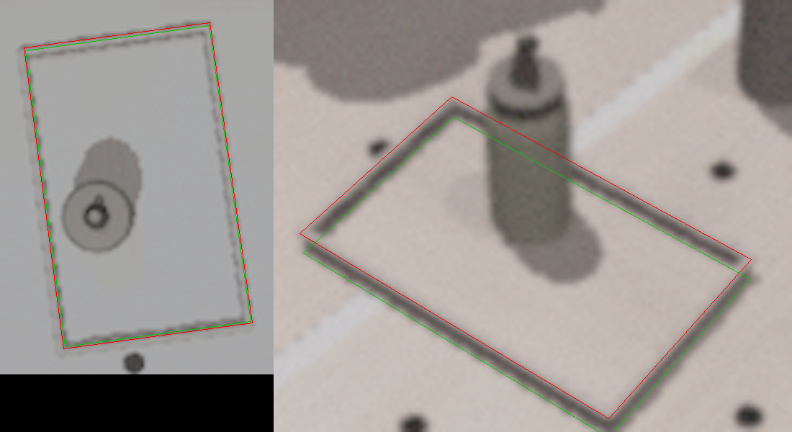

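```bash
cat >> h.py <<'E'
from scipy.spatial.transform import Rotation as Ro
from bench import ctrl
def go(x,y,z,yaw):  # yaw deg of tool y axis azimuth
    s=ctrl.get_state();R0=Ro.from_rotvec(s['tool_rot']);p=np.array(s['position'])
    d=R0.inv().apply(np.array([x,y,z])-p)
    a=np.radians(yaw);Y=np.array([np.cos(a),np.sin(a),0]);Z=np.array([0,0,-1.]);X=np.cross(Y,Z)
    r=(R0.inv()*Ro.from_matrix(np.c_[X,Y,Z])).as_rotvec()
    print("t",s['time'],"p",p.round(4),"F",np.round(s['ft_force'],1),"q",np.round(s['joint_positions'],2))
    print("txyz",d.round(4),"r",r.round(4))
E
python3 -c "
from h import *
go(.531,.2295,.23,-14)"
```

```text
t 0.1 p [0.2511 0.599  0.2216] F [-0.2 -0.5  0.2] q [-1.16  0.32 -0.07  1.45  0.02  1.37 -0.06]
txyz [-0.401  -0.2327 -0.008 ] r [-1.3000e-03  1.3000e-03  1.4184e+00]
```

Emit:
carry_out([
  {"tx": -0.04,"ty": -0.023,"tz": -0.008,"rz": 0.14,"jaw": 1},
  {"tx": -0.085,"ty": -0.049,"tz": -0.008,"rz": 0.3,"jaw": 1},
  {"tx": -0.13,"ty": -0.075,"tz": -0.008,"rz": 0.46,"jaw": 1},
  {"tx": -0.175,"ty": -0.101,"tz": -0.008,"rz": 0.62,"jaw": 1},
  {"tx": -0.22,"ty": -0.128,"tz": -0.008,"rz": 0.78,"jaw": 1},
  {"tx": -0.265,"ty": -0.154,"tz": -0.008,"rz": 0.94,"jaw": 1},
  {"tx": -0.31,"ty": -0.18,"tz": -0.008,"rz": 1.1,"jaw": 1},
  {"tx": -0.355,"ty": -0.206,"tz": -0.008,"rz": 1.26,"jaw": 1},
  {"tx": -0.385,"ty": -0.223,"tz": -0.008,"rz": 1.36,"jaw": 1},
  {"tx": -0.401,"ty": -0.2327,"tz": -0.008,"rz": 1.418,"jaw": 1},
  {"tx": -0.401,"ty": -0.2327,"tz": -0.008,"rz": 1.418,"jaw": 1},
  {"tx": -0.401,"ty": -0.2327,"tz": -0.008,"rz": 1.418,"jaw": 1},
])

```text
invalid input
```

```bash
cat > look.py <<'E'
import sys;from h import *
from bench import get_image
tag=sys.argv[1]
for n in ("scene","top"):
    cv2.imwrite(f"pics/{n}{tag}.png",get_image(n)[:,:,::-1])
x0,y0,w,h,X0,Y0,W,H=map(int,sys.argv[2:10])
def cr(n,x0,y0,w,h):
    im=cv2.imread(f"pics/{n}{tag}.png");k=min(400/w,500/h)
    c=cv2.resize(im[y0:y0+h,x0:x0+w],None,fx=k,fy=k,interpolation=cv2.INTER_CUBIC);c=np.clip(255*(c/255.)**.6,0,255).astype('uint8')
    st=10 if w<130 else 20
    for u in range(x0-x0%st+st,x0+w,st): cv2.putText(c,str(u),(int((u-x0+.5)*k),10),0,.3,(0,0,255),1);cv2.line(c,(int((u-x0+.5)*k),12),(int((u-x0+.5)*k),16),(0,0,255),1)
    for v in range(y0-y0%st+st,y0+h,st): cv2.putText(c,str(v),(6,int((v-y0+.5)*k)+3),0,.3,(0,0,255),1);cv2.line(c,(0,int((v-y0+.5)*k)),(5,int((v-y0+.5)*k)),(0,0,255),1)
    o=np.zeros((500,400,3),np.uint8);c=c[:500,:400];o[:c.shape[0],:c.shape[1]]=c;return o
cv2.imwrite(f"pics/c{tag}.png",np.hstack([cr("top",x0,y0,w,h),cr("scene",X0,Y0,W,H)]))
E
python3 look.py 1 90 150 140 140 270 60 120 130; python3 -c "
from h import *
go(.531,.2295,.23,-14)
s=ctrl.get_state();print(proj('top',s['position']),proj('scene',s['position']))"
```

```text
t 0.2 p [0.2511 0.5992 0.2219] F [ 0.3 -0.   1. ] q [-1.16  0.32 -0.07  1.45  0.02  1.37 -0.06]
txyz [-0.401  -0.2328 -0.0078] r [-1.0000e-03  9.0000e-04  1.4183e+00]
[[-42.34396524 384.08406112]] [[331.09395442  25.34482914]]
```

View pics/c1.png

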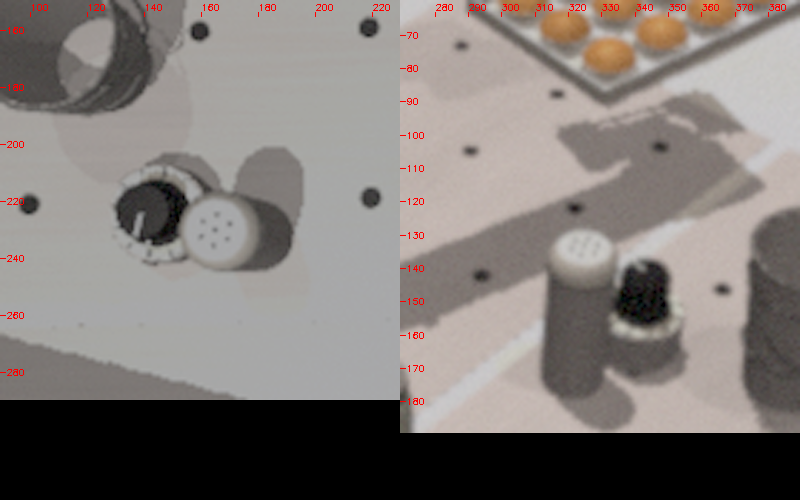

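The move was refused, most likely because the rows were missing keys. I'll resend it with every key filled in.

Emit:
carry_out([
  {"tx": -0.04,"ty": -0.023,"tz": -0.008,"rx": 0,"ry": 0,"rz": 0.14,"jaw": 1},
  {"tx": -0.085,"ty": -0.049,"tz": -0.008,"rx": 0,"ry": 0,"rz": 0.3,"jaw": 1},
  {"tx": -0.13,"ty": -0.075,"tz": -0.008,"rx": 0,"ry": 0,"rz": 0.46,"jaw": 1},
  {"tx": -0.175,"ty": -0.101,"tz": -0.008,"rx": 0,"ry": 0,"rz": 0.62,"jaw": 1},
  {"tx": -0.22,"ty": -0.128,"tz": -0.008,"rx": 0,"ry": 0,"rz": 0.78,"jaw": 1},
  {"tx": -0.265,"ty": -0.154,"tz": -0.008,"rx": 0,"ry": 0,"rz": 0.94,"jaw": 1},
  {"tx": -0.31,"ty": -0.18,"tz": -0.008,"rx": 0,"ry": 0,"rz": 1.1,"jaw": 1},
  {"tx": -0.355,"ty": -0.206,"tz": -0.008,"rx": 0,"ry": 0,"rz": 1.26,"jaw": 1},
  {"tx": -0.385,"ty": -0.223,"tz": -0.008,"rx": 0,"ry": 0,"rz": 1.36,"jaw": 1},
  {"tx": -0.401,"ty": -0.233,"tz": -0.008,"rx": 0,"ry": 0,"rz": 1.418,"jaw": 1},
  {"tx": -0.401,"ty": -0.233,"tz": -0.008,"rx": 0,"ry": 0,"rz": 1.418,"jaw": 1},
  {"tx": -0.401,"ty": -0.233,"tz": -0.008,"rx": 0,"ry": 0,"rz": 1.418,"jaw": 1},
], grip_force=20)

```text
time: 1.7
position: [0.5298, 0.232, 0.2304]
tool_rot: [-2.47, -1.939, 0.0]
ft_force: [0.1, -0.1, 0.1]
grip_width: 0.997
```

```bash
python3 look.py 2 90 150 140 140 270 60 120 130; python3 -c "
from h import *
go(.531,.2295,.23,-14)
s=ctrl.get_state();print(proj('top',s['position']),proj('scene',s['position']))"
```

```text
t 1.8 p [0.5299 0.2318 0.2304] F [ 0.1  0.  -0. ] q [-0.76  0.17  0.34  1.64 -0.06  1.35 -0.65]
txyz [-0.002   0.0016  0.0004] r [-0.0008 -0.0005  0.0043]
[[153.88142008 229.19159233]] [[326.95237782 108.36869388]]
```

View pics/c2.png

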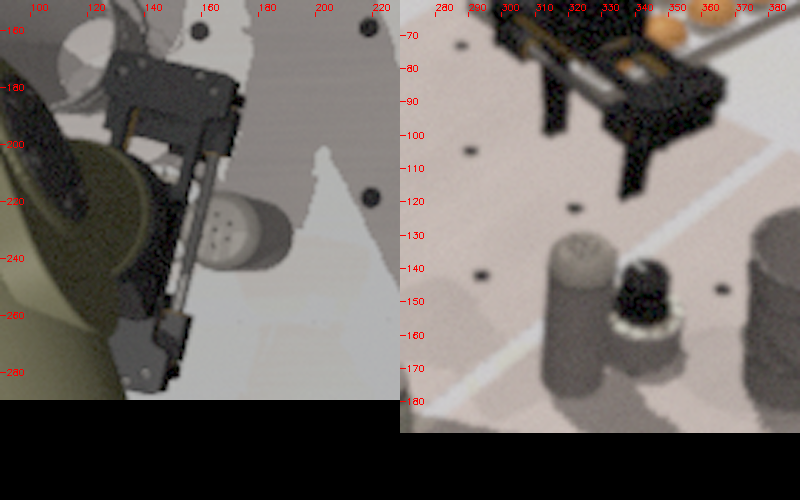

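The gripper hovers over the shaker with its fingertips at about (314,99) and (336,118) in the scene view. I'll enlarge that to check the calibration against the known TCP.

Run:
```python
from h import *
s=ctrl.get_state();p=s['position'];R=Ro.from_rotvec(s['tool_rot']).as_matrix()
def box(sgn):
    # finger inner face to back, width 19
    q=[[-.0095,sgn*.0435,0],[.0095,sgn*.0435,0],[.0095,sgn*.0585,0],[-.0095,sgn*.0585,0],[-.0095,sgn*.0435,0]]
    return p+np.array(q)@R.T
cv=[box(1),box(-1),circ(.531,.2295,.14,.029),circ(.531,.2295,0,.029)]
over("scene",cv2.imread("pics/scene2.png"),cv,290,70,80,115,5,"pics/f1.png")
over("top",cv2.imread("pics/top2.png"),cv,110,150,80,115,5,"pics/f2.png")
cv2.imwrite("pics/f.png",np.hstack([cv2.imread("pics/f1.png"),cv2.imread("pics/f2.png")]))
```

```text
(no output)
```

View pics/f.png

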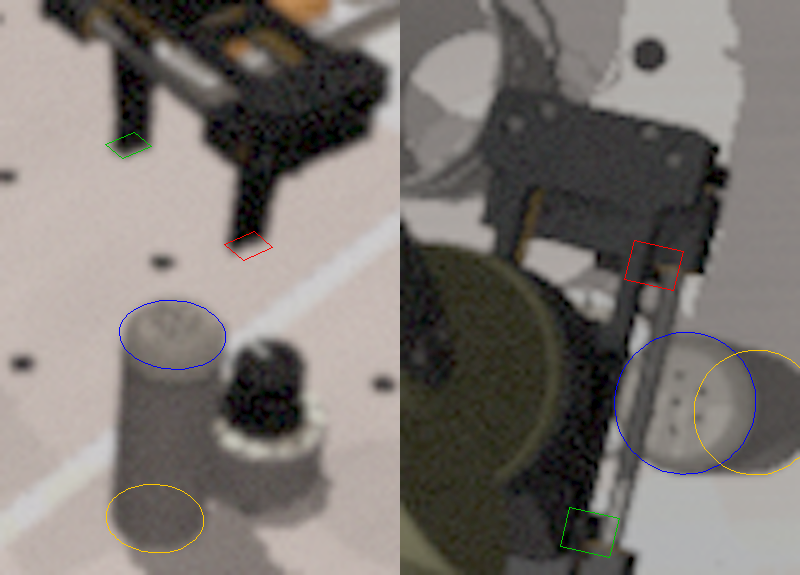

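Emit:
carry_out([
  {"tx": -0.001,"ty": 0.001,"tz": 0.04,"rx": 0,"ry": 0,"rz": 0,"jaw": 1},
  {"tx": -0.001,"ty": 0.001,"tz": 0.08,"rx": 0,"ry": 0,"rz": 0,"jaw": 1},
  {"tx": -0.001,"ty": 0.001,"tz": 0.11,"rx": 0,"ry": 0,"rz": 0,"jaw": 1},
  {"tx": -0.001,"ty": 0.001,"tz": 0.13,"rx": 0,"ry": 0,"rz": 0,"jaw": 1},
  {"tx": -0.001,"ty": 0.001,"tz": 0.13,"rx": 0,"ry": 0,"rz": 0,"jaw": 1},
])

```text
time: 2.42
position: [0.5298, 0.2291, 0.0989]
tool_rot: [-2.472, -1.937, 0.006]
ft_force: [-0.1, -0.3, 0.1]
grip_width: 1.0
```

```bash
python3 look.py 3 90 150 140 140 290 100 80 90; python3 -c "
from h import *
go(.5315,.230,.10,-14)"
```

```text
t 2.525 p [0.5318 0.2294 0.1013] F [-0.2  0.5  1.3] q [-0.74  0.27  0.33  1.79 -0.1   1.1  -0.62]
txyz [ 0.0005 -0.0005  0.0013] r [ 0.0005 -0.0008  0.0018]
```

View pics/c3.png

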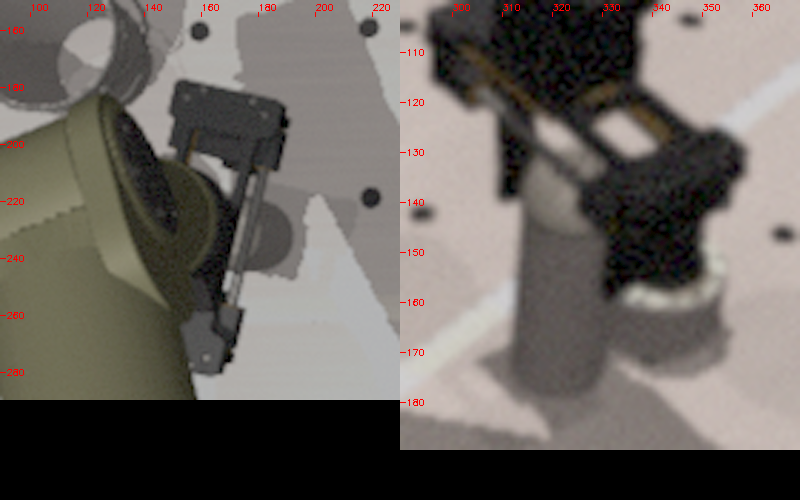

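The fingers straddle the shaker, with one on its left at (311,137). Next I close and lift.

Emit:
carry_out([
  {"tx": 0,"ty": 0,"tz": 0,"rx": 0,"ry": 0,"rz": 0,"jaw": 0.3},
  {"tx": 0,"ty": 0,"tz": 0,"rx": 0,"ry": 0,"rz": 0,"jaw": 0.3},
  {"tx": 0,"ty": 0,"tz": 0,"rx": 0,"ry": 0,"rz": 0,"jaw": 0.3},
  {"tx": 0,"ty": 0,"tz": 0,"rx": 0,"ry": 0,"rz": 0,"jaw": 0.3},
  {"tx": 0,"ty": 0,"tz": 0,"rx": 0,"ry": 0,"rz": 0,"jaw": 0.3},
  {"tx": 0,"ty": 0,"tz": 0,"rx": 0,"ry": 0,"rz": 0,"jaw": 0.3},
], grip_force=20)

```text
time: 3.28
position: [0.5317, 0.2287, 0.1009]
tool_rot: [-2.475, -1.934, -0.0]
ft_force: [-2.4, 0.8, 2.8]
grip_width: 0.666
```

Emit:
carry_out([
  {"tx": 0,"ty": 0,"tz": -0.01,"rx": 0,"ry": 0,"rz": 0,"jaw": 0.3},
  {"tx": 0,"ty": 0,"tz": -0.03,"rx": 0,"ry": 0,"rz": 0,"jaw": 0.3},
  {"tx": 0,"ty": 0,"tz": -0.06,"rx": 0,"ry": 0,"rz": 0,"jaw": 0.3},
  {"tx": 0,"ty": 0,"tz": -0.09,"rx": 0,"ry": 0,"rz": 0,"jaw": 0.3},
  {"tx": 0,"ty": 0,"tz": -0.11,"rx": 0,"ry": 0,"rz": 0,"jaw": 0.3},
  {"tx": 0,"ty": 0,"tz": -0.11,"rx": 0,"ry": 0,"rz": 0,"jaw": 0.3},
], grip_force=20)

```text
time: 4.03
position: [0.5329, 0.2286, 0.2123]
tool_rot: [2.475, 1.934, 0.006]
ft_force: [0.1, -0.5, -1.9]
grip_width: 0.663
```

```bash
python3 look.py 4 90 120 140 140 280 70 100 110; python3 -c "
from h import *
go(.577,-.0125,.20,67)"
```

```text
t 4.125 p [0.5314 0.228  0.2097] F [ 0.1 -1.1 -2.8] q [-0.76  0.18  0.35  1.66 -0.06  1.31 -0.64]
txyz [-0.2224  0.1024  0.0098] r [-1.2000e-03  3.0000e-04 -1.4135e+00]
```

View pics/c4.png

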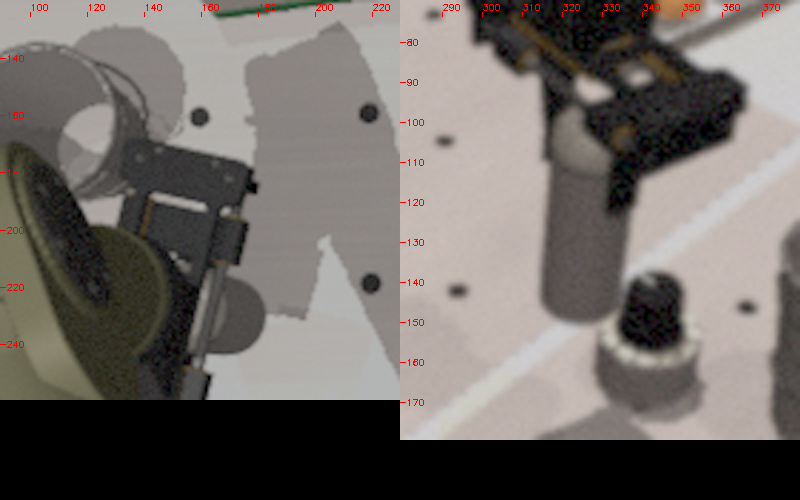

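Emit:
carry_out([
  {"tx": -0.015,"ty": 0.007,"tz": 0,"rx": 0,"ry": 0,"rz": -0.1,"jaw": 0.3},
  {"tx": -0.04,"ty": 0.018,"tz": 0,"rx": 0,"ry": 0,"rz": -0.25,"jaw": 0.3},
  {"tx": -0.065,"ty": 0.03,"tz": 0,"rx": 0,"ry": 0,"rz": -0.4,"jaw": 0.3},
  {"tx": -0.09,"ty": 0.041,"tz": 0,"rx": 0,"ry": 0,"rz": -0.55,"jaw": 0.3},
  {"tx": -0.115,"ty": 0.053,"tz": 0,"rx": 0,"ry": 0,"rz": -0.7,"jaw": 0.3},
  {"tx": -0.14,"ty": 0.064,"tz": 0,"rx": 0,"ry": 0,"rz": -0.85,"jaw": 0.3},
  {"tx": -0.165,"ty": 0.076,"tz": 0,"rx": 0,"ry": 0,"rz": -1.0,"jaw": 0.3},
  {"tx": -0.19,"ty": 0.087,"tz": 0,"rx": 0,"ry": 0,"rz": -1.15,"jaw": 0.3},
  {"tx": -0.21,"ty": 0.097,"tz": 0,"rx": 0,"ry": 0,"rz": -1.29,"jaw": 0.3},
  {"tx": -0.222,"ty": 0.102,"tz": 0,"rx": 0,"ry": 0,"rz": -1.38,"jaw": 0.3},
  {"tx": -0.222,"ty": 0.102,"tz": 0,"rx": 0,"ry": 0,"rz": -1.41,"jaw": 0.3},
  {"tx": -0.222,"ty": 0.102,"tz": 0,"rx": 0,"ry": 0,"rz": -1.41,"jaw": 0.3},
])

```text
time: 5.62
position: [0.5766, -0.0106, 0.2096]
tool_rot: [-0.631, -3.076, -0.0]
ft_force: [-0.1, 0.2, -2.9]
grip_width: 0.659
```

```bash
python3 look.py 5 200 130 160 190 200 80 130 170; python3 -c "
from h import *
go(.577,-.0125,.107,67)"
```

```text
t 5.725 p [ 0.5768 -0.0104  0.2101] F [-0.9 -0.5 -2.6] q [-0.39  0.18  0.41  1.67 -0.07  1.31  1.2 ]
txyz [-0.0011 -0.0019  0.1031] r [ 0.0001 -0.0009 -0.0027]
```

View pics/c5.png

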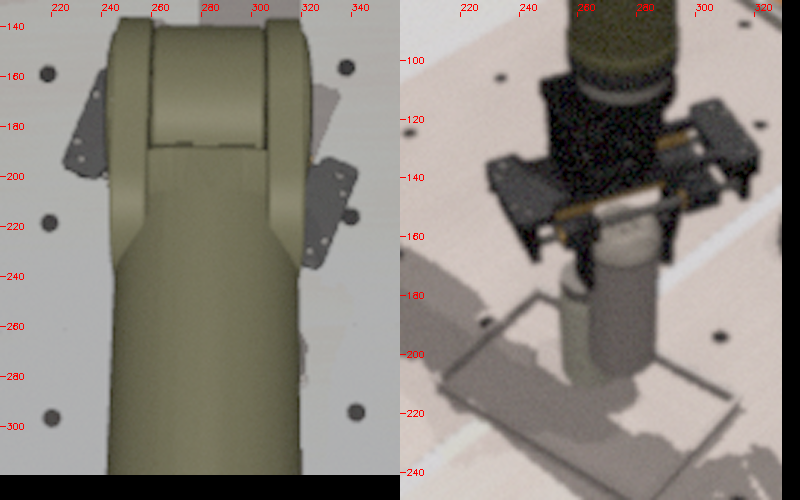

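Emit:
carry_out([
  {"tx": -0.001,"ty": -0.001,"tz": 0.03,"rx": 0,"ry": 0,"rz": 0,"jaw": 0.3},
  {"tx": -0.001,"ty": -0.001,"tz": 0.06,"rx": 0,"ry": 0,"rz": 0,"jaw": 0.3},
  {"tx": -0.001,"ty": -0.001,"tz": 0.08,"rx": 0,"ry": 0,"rz": 0,"jaw": 0.3},
  {"tx": -0.001,"ty": -0.001,"tz": 0.09,"rx": 0,"ry": 0,"rz": 0,"jaw": 0.3},
  {"tx": -0.001,"ty": -0.001,"tz": 0.095,"rx": 0,"ry": 0,"rz": 0,"jaw": 0.3},
  {"tx": -0.001,"ty": -0.001,"tz": 0.099,"rx": 0,"ry": 0,"rz": 0,"jaw": 0.3},
  {"tx": -0.001,"ty": -0.001,"tz": 0.101,"rx": 0,"ry": 0,"rz": 0,"jaw": 0.3},
  {"tx": -0.001,"ty": -0.001,"tz": 0.101,"rx": 0,"ry": 0,"rz": 0,"jaw": 0.3},
])

```text
time: 6.72
position: [0.5778, -0.013, 0.1099]
tool_rot: [0.631, 3.077, 0.0]
ft_force: [0.3, 0.3, -2.9]
grip_width: 0.661
```

```bash
python3 look.py 6 200 130 160 190 200 100 130 150; python3 -c "
from h import *
go(.577,-.0125,.1055,67)"
```

```text
t 6.825 p [ 0.5779 -0.013   0.11  ] F [-0.4 -0.1 -2.1] q [-0.37  0.26  0.4   1.79 -0.11  1.12  1.23]
txyz [0.001  0.0001 0.0045] r [ 0.0005  0.0006 -0.0035]
```

View pics/c6.png

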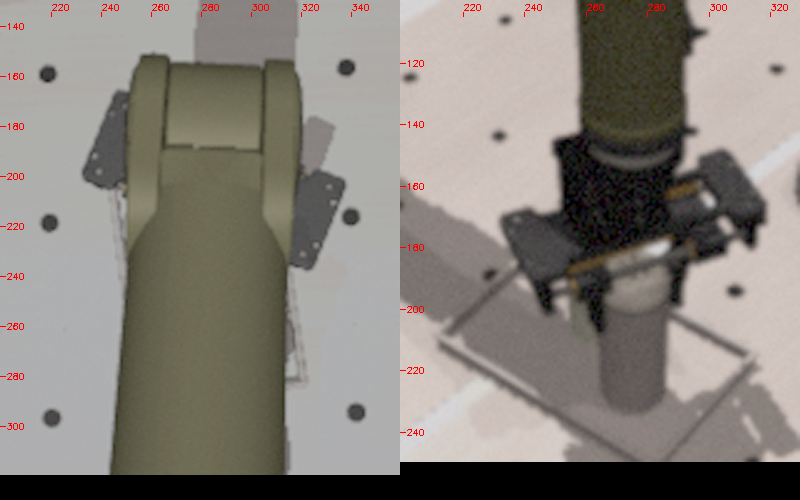

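The shaker is over the tray, its base at about (275,232), still hanging at -2.5 N. I'll lower the last few millimetres.

Emit:
carry_out([
  {"tx": 0,"ty": 0,"tz": 0.002,"rx": 0,"ry": 0,"rz": 0,"jaw": 0.3},
  {"tx": 0,"ty": 0,"tz": 0.004,"rx": 0,"ry": 0,"rz": 0,"jaw": 0.3},
  {"tx": 0,"ty": 0,"tz": 0.005,"rx": 0,"ry": 0,"rz": 0,"jaw": 0.3},
  {"tx": 0,"ty": 0,"tz": 0.005,"rx": 0,"ry": 0,"rz": 0,"jaw": 0.3},
])

```text
time: 7.32
position: [0.5778, -0.0131, 0.1049]
tool_rot: [0.632, 3.077, 0.0]
ft_force: [-0.5, -0.6, -0.6]
grip_width: 0.664
```

Emit:
carry_out([
  {"tx": 0,"ty": 0,"tz": 0.0005,"rx": 0,"ry": 0,"rz": 0,"jaw": 0.3},
  {"tx": 0,"ty": 0,"tz": 0.0005,"rx": 0,"ry": 0,"rz": 0,"jaw": 0.75},
  {"tx": 0,"ty": 0,"tz": 0.0005,"rx": 0,"ry": 0,"rz": 0,"jaw": 0.95},
  {"tx": 0,"ty": 0,"tz": 0.0005,"rx": 0,"ry": 0,"rz": 0,"jaw": 0.95},
  {"tx": 0,"ty": 0,"tz": 0.0005,"rx": 0,"ry": 0,"rz": 0,"jaw": 0.95},
  {"tx": 0,"ty": 0,"tz": -0.02,"rx": 0,"ry": 0,"rz": 0,"jaw": 0.95},
  {"tx": 0,"ty": 0,"tz": -0.06,"rx": 0,"ry": 0,"rz": 0,"jaw": 0.95},
  {"tx": 0,"ty": 0,"tz": -0.11,"rx": 0,"ry": 0,"rz": 0,"jaw": 0.95},
  {"tx": 0,"ty": 0,"tz": -0.15,"rx": 0,"ry": 0,"rz": 0,"jaw": 0.95},
  {"tx": 0,"ty": 0,"tz": -0.15,"rx": 0,"ry": 0,"rz": 0,"jaw": 0.95},
])

```text
time: 8.57
position: [0.5797, -0.0131, 0.2585]
tool_rot: [0.63, 3.071, 0.004]
ft_force: [0.2, -1.0, -0.1]
grip_width: 0.949
```

```bash
python3 look.py 7 110 185 70 70 200 100 130 150; python3 -c "
from h import *
go(.5485,.30,.22,150)"
```

```text
t 8.675 p [ 0.5776 -0.0129  0.2544] F [-0.8  0.3  0.6] q [-0.39  0.15  0.41  1.6  -0.06  1.4   1.2 ]
txyz [0.1499 0.2761 0.0345] r [ 2.0000e-04  4.0000e-04 -1.4519e+00]
```

View pics/c7.png

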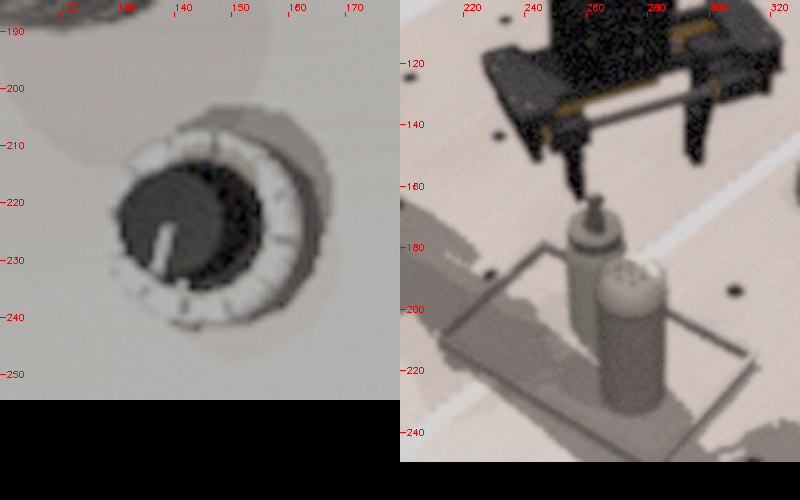

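Run:
```python
from h import *
print(ray("top",144.2,224,.047),"knob",ray("top",138.3,222.5,.088))
def f(kx,ky,z0,out):
    a=np.radians(z0)
    L=lambda ang,r0,r1,z:np.array([[kx+r0*np.cos(ang),ky+r0*np.sin(ang),z],[kx+r1*np.cos(ang),ky+r1*np.sin(ang),z]])
    cv=[circ(kx,ky,.047,.037),circ(kx,ky,.088,.021),circ(kx,ky,0,.039)]+[L(a-k*np.pi/6,.031,.037,.048) for k in range(12)]
    over("top",cv2.imread("pics/top7.png"),cv,120,200,50,48,10,"pics/g1.png")
    over("scene",cv2.imread("pics/scene7.png"),cv,322,130,40,48,8,"pics/g2.png")
    a=cv2.imread("pics/g1.png");b=cv2.imread("pics/g2.png");b=cv2.copyMakeBorder(b,0,480-b.shape[0],0,0,cv2.BORDER_CONSTANT) if b.shape[0]<480 else b[:480]
    a=cv2.resize(a,None,fx=.95,fy=.95);a=cv2.copyMakeBorder(a,0,480-a.shape[0],0,0,cv2.BORDER_CONSTANT)
    cv2.imwrite(out,np.hstack([a,b]))
f(.5482,.3005,172,"pics/g.png")
```

```text
[0.54904472 0.3015981  0.047     ] knob [0.5505231  0.30280428 0.088     ]
```

View pics/g.png

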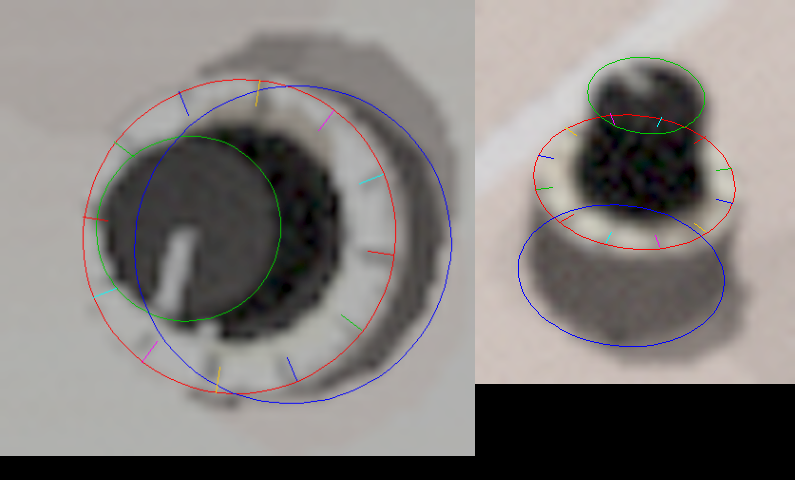

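Run:
```python
from h import *
k=np.array([.549,.301])
# crop g1 px -> image: u=120+x/9.5-.5
A=ray("top",120+185/9.5-.5,200+235/9.5-.5,.088);B=ray("top",120+171/9.5-.5,200+306/9.5-.5,.088)
Z=ray("top",120+217/9.5-.5,200+383/9.5-.5,.048)
az=lambda d:np.degrees(np.arctan2(d[1],d[0]))
print("ptr az",az(B-A),az(B[:2]-k),"zero",az(Z[:2]-k),np.linalg.norm(Z[:2]-k))
print("pail rim proj",proj("scene",[.673,.355,.15]),proj("scene",[.673,.355,0]))
go(.549,.301,.20,146)
```

```text
ptr az 168.75605080596614 169.05888509272538 zero 172.7048332028879 0.03549927781354834
pail rim proj [[394.41766325 134.62176329]] [[384.39641493 174.25331511]]
t 8.675 p [ 0.5776 -0.0129  0.2544] F [-0.8  0.3  0.6] q [-0.39  0.15  0.41  1.6  -0.06  1.4   1.2 ]
txyz [0.1498 0.2772 0.0545] r [ 2.0000e-04  4.0000e-04 -1.3821e+00]
```

Emit:
carry_out([
  {"tx": 0.008,"ty": 0.014,"tz": 0,"rx": 0,"ry": 0,"rz": -0.08,"jaw": 0.95},
  {"tx": 0.023,"ty": 0.042,"tz": 0,"rx": 0,"ry": 0,"rz": -0.22,"jaw": 0.95},
  {"tx": 0.04,"ty": 0.074,"tz": 0,"rx": 0,"ry": 0,"rz": -0.37,"jaw": 0.95},
  {"tx": 0.057,"ty": 0.106,"tz": 0,"rx": 0,"ry": 0,"rz": -0.53,"jaw": 0.95},
  {"tx": 0.074,"ty": 0.138,"tz": 0,"rx": 0,"ry": 0,"rz": -0.69,"jaw": 0.95},
  {"tx": 0.092,"ty": 0.17,"tz": 0,"rx": 0,"ry": 0,"rz": -0.85,"jaw": 0.95},
  {"tx": 0.109,"ty": 0.202,"tz": 0.01,"rx": 0,"ry": 0,"rz": -1.01,"jaw": 0.95},
  {"tx": 0.126,"ty": 0.234,"tz": 0.02,"rx": 0,"ry": 0,"rz": -1.17,"jaw": 0.95},
  {"tx": 0.14,"ty": 0.259,"tz": 0.035,"rx": 0,"ry": 0,"rz": -1.29,"jaw": 0.95},
  {"tx": 0.1495,"ty": 0.277,"tz": 0.05,"rx": 0,"ry": 0,"rz": -1.382,"jaw": 0.95},
  {"tx": 0.1495,"ty": 0.277,"tz": 0.05,"rx": 0,"ry": 0,"rz": -1.382,"jaw": 0.95},
  {"tx": 0.1495,"ty": 0.277,"tz": 0.05,"rx": 0,"ry": 0,"rz": -1.382,"jaw": 0.95},
])

```text
time: 10.18
position: [0.5495, 0.2991, 0.2041]
tool_rot: [1.47, -2.775, 0.002]
ft_force: [-0.1, 0.4, 0.4]
grip_width: 0.946
```

```bash
python3 look.py 8 220 150 130 150 290 60 130 140; python3 -c "
from h import *
go(.549,.301,.20,146)"
```

```text
t 10.275 p [0.5501 0.2989 0.2051] F [-0.5 -0.6  1. ] q [-0.62  0.28  0.1   1.54 -0.03  1.32  2.02]
txyz [-0.0011  0.0021  0.0051] r [-0.0009  0.0003 -0.0033]
```

View pics/c8.png

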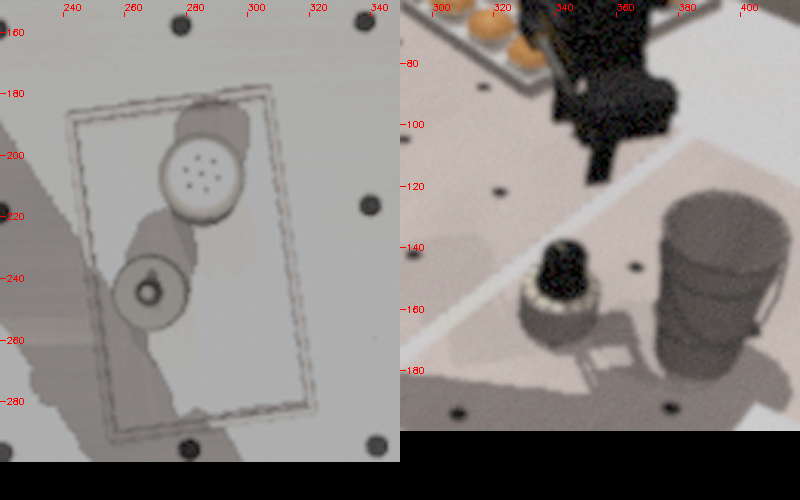

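The shaker stands on the tray at (282,207), the bottle is unchanged at (267,244), and the open jaws are over the knob. Next I descend around the knob.

Emit:
carry_out([
  {"tx": -0.001,"ty": 0.002,"tz": 0.03,"rx": 0,"ry": 0,"rz": 0,"jaw": 0.95},
  {"tx": -0.001,"ty": 0.002,"tz": 0.07,"rx": 0,"ry": 0,"rz": 0,"jaw": 0.95},
  {"tx": -0.001,"ty": 0.002,"tz": 0.1,"rx": 0,"ry": 0,"rz": 0,"jaw": 0.95},
  {"tx": -0.001,"ty": 0.002,"tz": 0.125,"rx": 0,"ry": 0,"rz": 0,"jaw": 0.95},
  {"tx": -0.001,"ty": 0.002,"tz": 0.14,"rx": 0,"ry": 0,"rz": 0,"jaw": 0.95},
  {"tx": -0.001,"ty": 0.002,"tz": 0.145,"rx": 0,"ry": 0,"rz": 0,"jaw": 0.95},
  {"tx": -0.001,"ty": 0.002,"tz": 0.145,"rx": 0,"ry": 0,"rz": 0,"jaw": 0.95},
])

```text
time: 11.15
position: [0.5487, 0.3025, 0.0603]
tool_rot: [-1.473, 2.773, -0.0]
ft_force: [0.2, -0.2, 0.3]
grip_width: 0.95
```

```bash
python3 look.py 9 70 120 140 150 300 90 110 110; python3 -c "
from h import *
go(.549,.301,.058,146)"
```

```text
t 11.25 p [0.549  0.3028 0.0608] F [ 0.  -0.1 -0.3] q [-0.62  0.39  0.09  1.7  -0.04  1.05  2.03]
txyz [ 0.0015 -0.001   0.0028] r [-0.0009  0.0019 -0.0004]
```

View pics/c9.png

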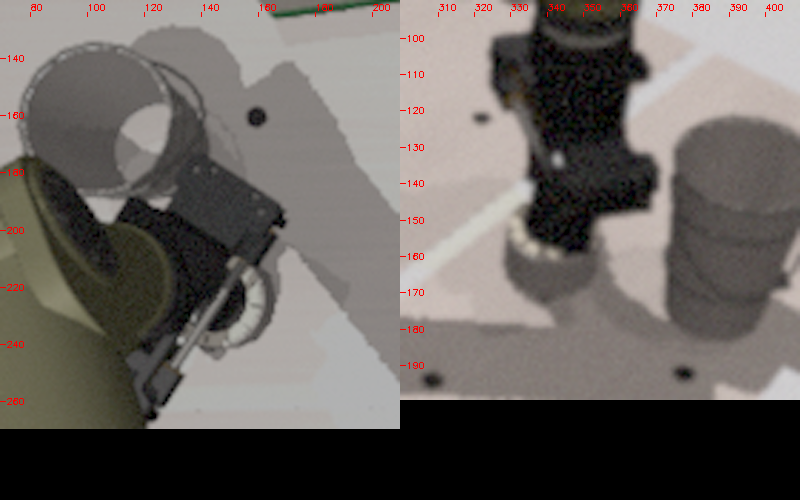

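Emit:
carry_out([
  {"tx": 0.001,"ty": -0.001,"tz": 0.002,"rx": 0,"ry": 0,"rz": 0,"jaw": 0.95},
  {"tx": 0.001,"ty": -0.001,"tz": 0.002,"rx": 0,"ry": 0,"rz": 0,"jaw": 0.6},
  {"tx": 0.001,"ty": -0.001,"tz": 0.002,"rx": 0,"ry": 0,"rz": 0,"jaw": 0.3},
  {"tx": 0.001,"ty": -0.001,"tz": 0.002,"rx": 0,"ry": 0,"rz": 0,"jaw": 0.3},
  {"tx": 0.001,"ty": -0.001,"tz": 0.002,"rx": 0,"ry": 0,"rz": 0,"jaw": 0.3},
  {"tx": 0.001,"ty": -0.001,"tz": 0.002,"rx": 0,"ry": 0,"rz": 0,"jaw": 0.3},
  {"tx": 0.001,"ty": -0.001,"tz": 0.002,"rx": 0,"ry": 0,"rz": 0,"jaw": 0.3},
], grip_force=35)

```text
time: 12.12
position: [0.5483, 0.3013, 0.0576]
tool_rot: [1.475, -2.774, -0.0]
ft_force: [-0.1, 0.8, 0.6]
grip_width: 0.475
```

```bash
python3 -c "
from h import *
go(.549,.301,.058,146)
s=ctrl.get_state();print(s['ft_force'],s['torque'],s['grip_width']*87)"
```

```text
t 12.125 p [0.5483 0.3013 0.0576] F [-0.1  0.8  0.6] q [-0.62  0.39  0.09  1.7  -0.04  1.05  2.03]
txyz [-0.0002 -0.0007 -0.0004] r [ 0.0003  0.     -0.0001]
[-0.12584243  0.768695    0.5940745 ] [ 0.05418507  0.22186144 -0.02108708] 41.28243537642932
```

Gripped at 41 mm with almost no side force. Next I bear down in small steps and read the force.

Emit:
carry_out([
  {"tx": 0,"ty": 0,"tz": 0.002,"rx": 0,"ry": 0,"rz": 0,"jaw": 0.3},
  {"tx": 0,"ty": 0,"tz": 0.004,"rx": 0,"ry": 0,"rz": 0,"jaw": 0.3},
  {"tx": 0,"ty": 0,"tz": 0.004,"rx": 0,"ry": 0,"rz": 0,"jaw": 0.3},
])

```text
time: 12.5
position: [0.5485, 0.3014, 0.0573]
tool_rot: [-1.474, 2.774, 0.001]
ft_force: [-7.7, -3.6, 19.5]
grip_width: 0.474
```

Emit:
carry_out([
  {"tx": 0.0013,"ty": 0.0008,"tz": 0.0006,"rx": 0,"ry": 0,"rz": 0,"jaw": 0.3},
  {"tx": 0.0013,"ty": 0.0008,"tz": 0.0006,"rx": 0,"ry": 0,"rz": 0,"jaw": 0.3},
])

```text
time: 12.75
position: [0.5484, 0.3014, 0.0573]
tool_rot: [-1.473, 2.771, 0.001]
ft_force: [-6.7, -3.3, 19.5]
grip_width: 0.474
```

Emit:
carry_out([
  {"tx": 0.002,"ty": 0.0012,"tz": 0.0006,"rx": 0,"ry": 0,"rz": 0,"jaw": 0.3},
  {"tx": 0.002,"ty": 0.0012,"tz": 0.0006,"rx": 0,"ry": 0,"rz": 0,"jaw": 0.3},
  {"tx": 0.002,"ty": 0.0012,"tz": 0.0006,"rx": 0,"ry": 0,"rz": 0,"jaw": 0.3},
])

```text
time: 13.12
position: [0.5482, 0.3014, 0.0573]
tool_rot: [-1.471, 2.767, 0.001]
ft_force: [-1.5, -0.4, 17.1]
grip_width: 0.472
```

Emit:
carry_out([
  {"tx": 0.0005,"ty": 0.0003,"tz": 0.0012,"rx": 0,"ry": 0,"rz": 0,"jaw": 0.3},
  {"tx": 0.0005,"ty": 0.0003,"tz": 0.0012,"rx": 0,"ry": 0,"rz": 0.08,"jaw": 0.3},
  {"tx": 0.0005,"ty": 0.0003,"tz": 0.0012,"rx": 0,"ry": 0,"rz": 0.16,"jaw": 0.3},
  {"tx": 0.0005,"ty": 0.0003,"tz": 0.0012,"rx": 0,"ry": 0,"rz": 0.24,"jaw": 0.3},
  {"tx": 0.0005,"ty": 0.0003,"tz": 0.0012,"rx": 0,"ry": 0,"rz": 0.24,"jaw": 0.3},
])

```text
time: 13.75
position: [0.5481, 0.3015, 0.0573]
tool_rot: [-1.127, 2.922, 0.003]
ft_force: [-2.6, -1.0, 21.9]
grip_width: 0.473
```

```bash
python3 look.py 10 110 180 80 80 315 120 50 60; python3 -c "
from h import *
go(.549,.301,.058,83)
s=ctrl.get_state();print(s['ft_force'],s['torque'],s['grip_width']*87)"
```

```text
t 13.85 p [0.5481 0.3015 0.0573] F [-3.2 -0.6 22. ] q [-0.65  0.39  0.13  1.71 -0.06  1.04  1.81]
txyz [-0.0003 -0.001  -0.0007] r [0.0029 0.0095 0.8588]
[-3.21709349 -0.5845328  21.95801793] [-0.2173167   0.7152706  -0.18197121] 41.30681756255534
```

View pics/c10.png

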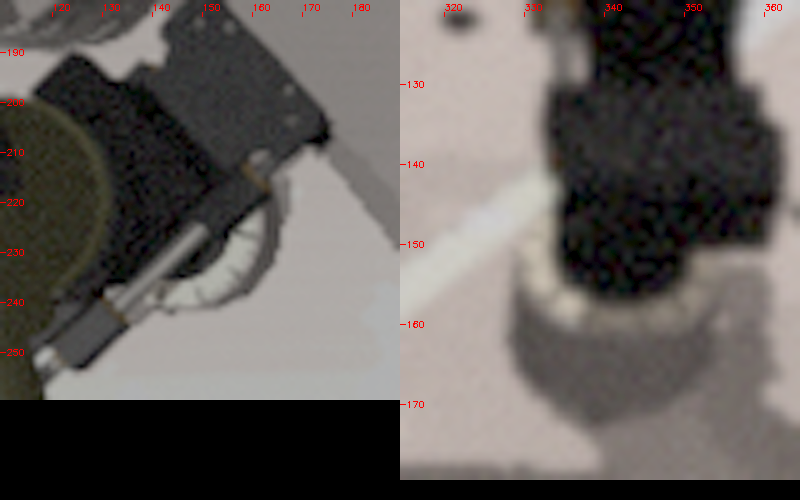

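The ticks are still at (150.6,238.6) and (157.4,232.8), so the drum has not spun, and the moment is -0.18 N m as the knob turns. I'll continue the stroke.

Emit:
carry_out([
  {"tx": 0.0003,"ty": 0.0003,"tz": 0,"rx": 0,"ry": 0,"rz": 0.09,"jaw": 0.3},
  {"tx": 0.0003,"ty": 0.0003,"tz": 0,"rx": 0,"ry": 0,"rz": 0.18,"jaw": 0.3},
  {"tx": 0.0003,"ty": 0.0003,"tz": 0,"rx": 0,"ry": 0,"rz": 0.27,"jaw": 0.3},
  {"tx": 0.0003,"ty": 0.0003,"tz": 0,"rx": 0,"ry": 0,"rz": 0.36,"jaw": 0.3},
  {"tx": 0.0003,"ty": 0.0003,"tz": 0,"rx": 0,"ry": 0,"rz": 0.42,"jaw": 0.3},
  {"tx": 0.0003,"ty": 0.0003,"tz": 0,"rx": 0,"ry": 0,"rz": 0.42,"jaw": 0.3},
])

```text
time: 14.6
position: [0.548, 0.3018, 0.0573]
tool_rot: [-0.494, 3.093, 0.007]
ft_force: [-2.0, 0.0, 21.8]
grip_width: 0.472
```

```bash
python3 -c "
from h import *
go(.549,.301,.058,83)
s=ctrl.get_state();print(s['ft_force'],s['torque'],s['grip_width']*87)"
```

```text
t 14.6 p [0.548  0.3018 0.0573] F [-2.   0.  21.8] q [-0.71  0.39  0.2   1.71 -0.09  1.04  1.41]
txyz [-0.0007 -0.0011 -0.0007] r [0.005  0.0092 0.4392]
[-2.04367092  0.04341601 21.80049365] [-0.18072092  0.54853135 -0.13380825] 41.051599191360644
```

Emit:
carry_out([
  {"tx": 0.0003,"ty": 0,"tz": 0,"rx": 0,"ry": 0,"rz": 0.09,"jaw": 0.3},
  {"tx": 0.0003,"ty": 0,"tz": 0,"rx": 0,"ry": 0,"rz": 0.18,"jaw": 0.3},
  {"tx": 0.0003,"ty": 0,"tz": 0,"rx": 0,"ry": 0,"rz": 0.27,"jaw": 0.3},
  {"tx": 0.0003,"ty": 0,"tz": 0,"rx": 0,"ry": 0,"rz": 0.36,"jaw": 0.3},
  {"tx": 0.0003,"ty": 0,"tz": 0,"rx": 0,"ry": 0,"rz": 0.46,"jaw": 0.3},
  {"tx": 0.0003,"ty": 0,"tz": 0,"rx": 0,"ry": 0,"rz": 0.46,"jaw": 0.3},
])

```text
time: 15.35
position: [0.5479, 0.3021, 0.0573]
tool_rot: [0.224, 3.125, 0.011]
ft_force: [-1.2, 0.3, 21.5]
grip_width: 0.477
```

```bash
python3 look.py 11 70 120 140 150 315 120 80 80; python3 -c "
from h import *
go(.549,.301,.058,146)
s=ctrl.get_state();print(s['ft_force'],s['torque'],s['grip_width']*87)"
```

```text
t 15.45 p [0.5479 0.3021 0.0573] F [-0.6  0.7 21.3] q [-0.77  0.4   0.28  1.72 -0.13  1.04  0.98]
txyz [-0.0013 -0.0009 -0.0007] r [ 0.0026  0.0114 -1.1203]
[-0.64419055  0.71742049 21.26026143] [-0.1094361   0.46119918 -0.19111912] 41.105683309574886
```

View pics/c11.png

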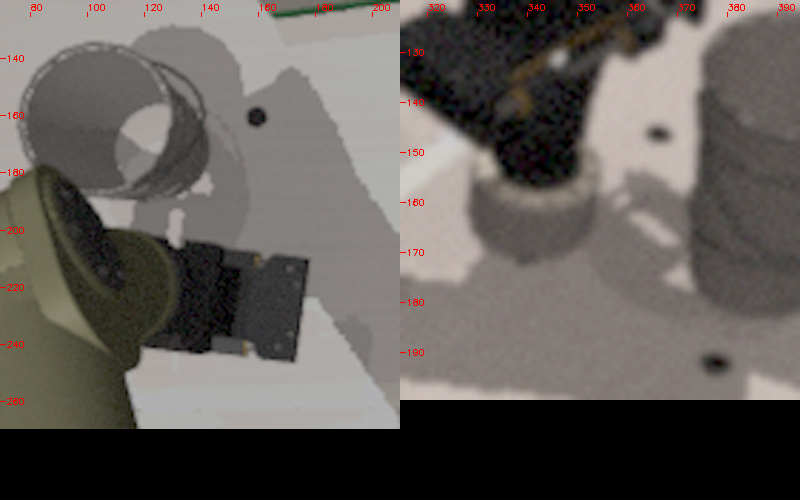

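Emit:
carry_out([
  {"tx": 0,"ty": 0,"tz": -0.004,"rx": 0,"ry": 0,"rz": 0,"jaw": 0.3},
  {"tx": 0,"ty": 0,"tz": -0.0045,"rx": 0,"ry": 0,"rz": 0,"jaw": 0.3},
  {"tx": 0,"ty": 0,"tz": -0.0045,"rx": 0,"ry": 0,"rz": 0,"jaw": 0.95},
  {"tx": 0,"ty": 0,"tz": -0.0045,"rx": 0,"ry": 0,"rz": 0,"jaw": 0.95},
  {"tx": 0,"ty": 0,"tz": -0.007,"rx": 0,"ry": 0,"rz": 0,"jaw": 0.95},
  {"tx": 0,"ty": 0,"tz": -0.007,"rx": 0,"ry": 0,"rz": 0,"jaw": 0.95},
])

```text
time: 16.2
position: [0.5436, 0.2989, 0.0579]
tool_rot: [-0.224, -3.133, 0.001]
ft_force: [-0.5, 0.4, -0.0]
grip_width: 0.844
```

```bash
python3 -c "
from h import *
go(.548,.3016,.058,146)"
```

```text
t 16.2 p [0.5436 0.2989 0.0579] F [-0.5  0.4 -0. ] q [-0.77  0.39  0.28  1.72 -0.12  1.05  0.97]
txyz [-0.004   0.0034 -0.0001] r [-3.0000e-04 -7.0000e-04 -1.1203e+00]
```

Emit:
carry_out([
  {"tx": -0.004,"ty": 0.003,"tz": -0.003,"rx": 0,"ry": 0,"rz": -0.05,"jaw": 0.95},
  {"tx": -0.004,"ty": 0.003,"tz": -0.003,"rx": 0,"ry": 0,"rz": -0.2,"jaw": 0.95},
  {"tx": -0.004,"ty": 0.003,"tz": -0.003,"rx": 0,"ry": 0,"rz": -0.36,"jaw": 0.95},
  {"tx": -0.004,"ty": 0.003,"tz": -0.003,"rx": 0,"ry": 0,"rz": -0.52,"jaw": 0.95},
  {"tx": -0.004,"ty": 0.003,"tz": -0.003,"rx": 0,"ry": 0,"rz": -0.68,"jaw": 0.95},
  {"tx": -0.004,"ty": 0.003,"tz": -0.003,"rx": 0,"ry": 0,"rz": -0.84,"jaw": 0.95},
  {"tx": -0.004,"ty": 0.003,"tz": -0.003,"rx": 0,"ry": 0,"rz": -1.0,"jaw": 0.95},
  {"tx": -0.004,"ty": 0.003,"tz": -0.003,"rx": 0,"ry": 0,"rz": -1.12,"jaw": 0.95},
  {"tx": -0.004,"ty": 0.003,"tz": -0.003,"rx": 0,"ry": 0,"rz": -1.12,"jaw": 0.95},
  {"tx": -0.004,"ty": 0.003,"tz": -0.003,"rx": 0,"ry": 0,"rz": -1.12,"jaw": 0.95},
])

```text
time: 17.45
position: [0.5481, 0.3014, 0.0611]
tool_rot: [1.472, -2.775, 0.0]
ft_force: [0.0, -0.2, -0.4]
grip_width: 0.948
```

```bash
python3 look.py 12 110 180 80 80 315 120 60 60; python3 -c "
from h import *
go(.548,.3016,.058,146)"
```

```text
t 17.55 p [0.5481 0.3016 0.0612] F [-0.6  1.1 -0.4] q [-0.62  0.39  0.09  1.7  -0.04  1.06  2.03]
txyz [0.     0.0001 0.0032] r [-0.0001 -0.     -0.0014]
```

View pics/c12.png

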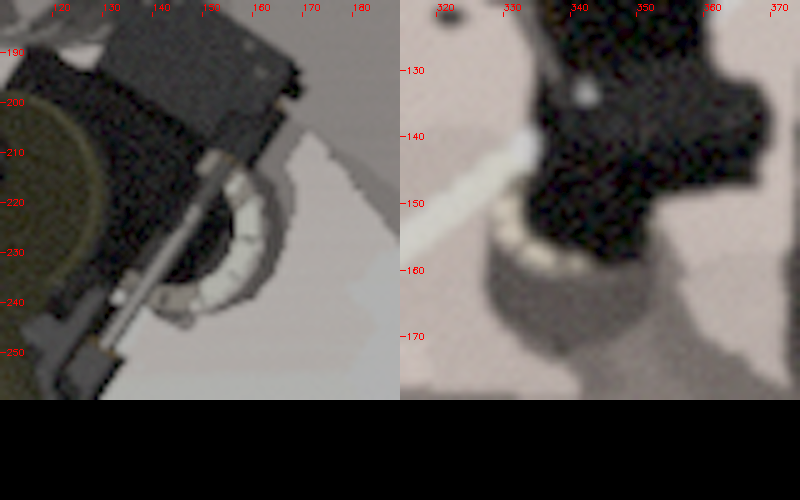

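Run:
```python
from h import *
o=[]
for n in (9,12):
    im=cv2.imread(f"pics/top{n}.png")[205:250,130:172]
    c=cv2.resize(im,None,fx=9,fy=9,interpolation=cv2.INTER_CUBIC);o.append(np.clip(255*(c/255.)**.5,0,255).astype('uint8'))
cv2.imwrite("pics/cmp.png",np.hstack(o))
```

```text
(no output)
```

View pics/cmp.png

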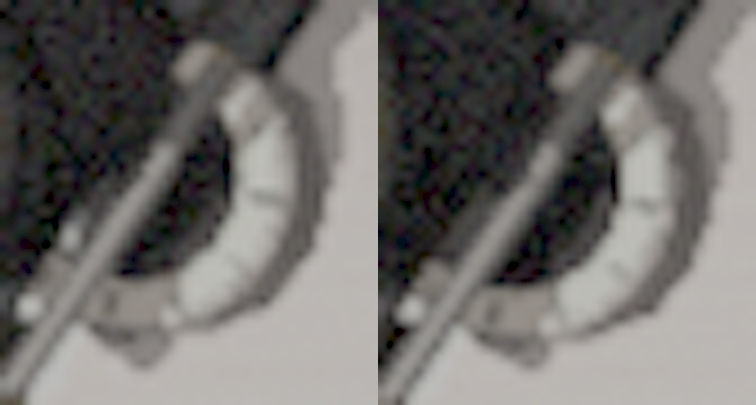

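Comparing the two crops, the zero tick moved about 1 px (2 mm) and the tick angle is unchanged, so the timer has neither spun nor really shifted. Now for the second stroke.

Emit:
carry_out([
  {"tx": 0.0005,"ty": 0.0005,"tz": 0.003,"rx": 0,"ry": 0,"rz": 0,"jaw": 0.95},
  {"tx": 0.0005,"ty": 0.0005,"tz": 0.003,"rx": 0,"ry": 0,"rz": 0,"jaw": 0.6},
  {"tx": 0.0005,"ty": 0.0005,"tz": 0.003,"rx": 0,"ry": 0,"rz": 0,"jaw": 0.3},
  {"tx": 0.0005,"ty": 0.0005,"tz": 0.003,"rx": 0,"ry": 0,"rz": 0,"jaw": 0.3},
  {"tx": 0.0005,"ty": 0.0005,"tz": 0.003,"rx": 0,"ry": 0,"rz": 0,"jaw": 0.3},
  {"tx": 0.0005,"ty": 0.0005,"tz": 0.003,"rx": 0,"ry": 0,"rz": 0,"jaw": 0.3},
  {"tx": 0.0005,"ty": 0.0005,"tz": 0.003,"rx": 0,"ry": 0,"rz": 0,"jaw": 0.3},
  {"tx": 0.002,"ty": 0.0012,"tz": 0.005,"rx": 0,"ry": 0,"rz": 0,"jaw": 0.3},
  {"tx": 0.003,"ty": 0.002,"tz": 0.0075,"rx": 0,"ry": 0,"rz": 0,"jaw": 0.3},
  {"tx": 0.003,"ty": 0.002,"tz": 0.008,"rx": 0,"ry": 0,"rz": 0,"jaw": 0.3},
  {"tx": 0.003,"ty": 0.002,"tz": 0.008,"rx": 0,"ry": 0,"rz": 0,"jaw": 0.3},
])

```text
time: 18.92
position: [0.5473, 0.3017, 0.058]
tool_rot: [-1.471, 2.768, 0.001]
ft_force: [-2.6, -2.8, 17.6]
grip_width: 0.474
```

Now I add a little more push and turn 1.1 rad in two calls.

Emit:
carry_out([
  {"tx": 0.001,"ty": 0.0005,"tz": 0.001,"rx": 0,"ry": 0,"rz": 0,"jaw": 0.3},
  {"tx": 0.001,"ty": 0.0005,"tz": 0.001,"rx": 0,"ry": 0,"rz": 0.08,"jaw": 0.3},
  {"tx": 0.001,"ty": 0.0005,"tz": 0.001,"rx": 0,"ry": 0,"rz": 0.17,"jaw": 0.3},
  {"tx": 0.001,"ty": 0.0005,"tz": 0.001,"rx": 0,"ry": 0,"rz": 0.26,"jaw": 0.3},
  {"tx": 0.001,"ty": 0.0005,"tz": 0.001,"rx": 0,"ry": 0,"rz": 0.35,"jaw": 0.3},
  {"tx": 0.001,"ty": 0.0005,"tz": 0.001,"rx": 0,"ry": 0,"rz": 0.44,"jaw": 0.3},
  {"tx": 0.001,"ty": 0.0005,"tz": 0.001,"rx": 0,"ry": 0,"rz": 0.53,"jaw": 0.3},
  {"tx": 0.001,"ty": 0.0005,"tz": 0.001,"rx": 0,"ry": 0,"rz": 0.53,"jaw": 0.3},
])

```text
time: 19.92
position: [0.5477, 0.3013, 0.058]
tool_rot: [-0.693, 3.055, 0.004]
ft_force: [-2.9, -1.5, 21.1]
grip_width: 0.472
```

Emit:
carry_out([
  {"tx": 0,"ty": 0,"tz": 0.0002,"rx": 0,"ry": 0,"rz": 0.09,"jaw": 0.3},
  {"tx": 0,"ty": 0,"tz": 0.0002,"rx": 0,"ry": 0,"rz": 0.18,"jaw": 0.3},
  {"tx": 0,"ty": 0,"tz": 0.0002,"rx": 0,"ry": 0,"rz": 0.27,"jaw": 0.3},
  {"tx": 0,"ty": 0,"tz": 0.0002,"rx": 0,"ry": 0,"rz": 0.36,"jaw": 0.3},
  {"tx": 0,"ty": 0,"tz": 0.0002,"rx": 0,"ry": 0,"rz": 0.45,"jaw": 0.3},
  {"tx": 0,"ty": 0,"tz": 0.0002,"rx": 0,"ry": 0,"rz": 0.54,"jaw": 0.3},
  {"tx": 0,"ty": 0,"tz": 0.0002,"rx": 0,"ry": 0,"rz": 0.6,"jaw": 0.3},
  {"tx": 0,"ty": 0,"tz": 0.0002,"rx": 0,"ry": 0,"rz": 0.6,"jaw": 0.3},
])

```text
time: 20.92
position: [0.5477, 0.3006, 0.0579]
tool_rot: [0.241, 3.125, 0.007]
ft_force: [-3.1, -2.9, 23.7]
grip_width: 0.478
```

```bash
python3 -c "
from h import *
go(.549,.301,.058,83)
s=ctrl.get_state();print(s['ft_force'],s['torque'],s['grip_width']*87)"
```

```text
t 20.925 p [0.5477 0.3006 0.0579] F [-3.1 -2.9 23.7] q [-0.78  0.39  0.28  1.72 -0.13  1.04  0.97]
txyz [-0.0012  0.0006 -0.    ] r [ 0.0049  0.0071 -0.0316]
[-3.1485997  -2.93164012 23.68031761] [-0.83029324  0.70625361 -0.10653168] 41.57700209147479
```

Emit:
carry_out([
  {"tx": -0.0015,"ty": 0.001,"tz": -0.002,"rx": 0,"ry": 0,"rz": 0,"jaw": 0.3},
  {"tx": -0.003,"ty": 0.002,"tz": -0.0045,"rx": 0,"ry": 0,"rz": 0,"jaw": 0.3},
  {"tx": -0.003,"ty": 0.002,"tz": -0.005,"rx": 0,"ry": 0,"rz": 0,"jaw": 0.3},
])

```text
time: 21.3
position: [0.5477, 0.3006, 0.0581]
tool_rot: [0.241, 3.131, 0.0]
ft_force: [-0.9, -2.3, 6.7]
grip_width: 0.471
```

Nearly unloaded, so I open, rise clear of the timer and move sideways for a look.

Emit:
carry_out([
  {"tx": 0,"ty": 0,"tz": -0.001,"rx": 0,"ry": 0,"rz": 0,"jaw": 0.3},
  {"tx": 0,"ty": 0,"tz": -0.001,"rx": 0,"ry": 0,"rz": 0,"jaw": 0.95},
  {"tx": 0,"ty": 0,"tz": -0.001,"rx": 0,"ry": 0,"rz": 0,"jaw": 0.95},
  {"tx": 0,"ty": 0,"tz": -0.002,"rx": 0,"ry": 0,"rz": 0,"jaw": 0.95},
  {"tx": 0,"ty": 0,"tz": -0.01,"rx": 0,"ry": 0,"rz": 0,"jaw": 0.95},
  {"tx": 0,"ty": 0,"tz": -0.05,"rx": 0,"ry": 0,"rz": 0,"jaw": 0.95},
  {"tx": 0,"ty": 0,"tz": -0.1,"rx": 0,"ry": 0,"rz": 0,"jaw": 0.95},
  {"tx": 0.01,"ty": -0.05,"tz": -0.14,"rx": 0,"ry": 0,"rz": 0,"jaw": 0.95},
  {"tx": 0.02,"ty": -0.11,"tz": -0.15,"rx": 0,"ry": 0,"rz": 0,"jaw": 0.95},
  {"tx": 0.03,"ty": -0.17,"tz": -0.15,"rx": 0,"ry": 0,"rz": 0,"jaw": 0.95},
  {"tx": 0.03,"ty": -0.23,"tz": -0.15,"rx": 0,"ry": 0,"rz": 0,"jaw": 0.95},
  {"tx": 0.03,"ty": -0.23,"tz": -0.15,"rx": 0,"ry": 0,"rz": 0,"jaw": 0.95},
])

```text
time: 22.8
position: [0.4823, 0.0731, 0.2082]
tool_rot: [0.253, 3.13, 0.001]
ft_force: [0.8, 0.7, 0.2]
grip_width: 0.948
```

```bash
python3 look.py 13 110 185 70 70 322 130 40 48; python3 -c "
from h import *
go(.548,.3006,.20,78)"
```

```text
t 22.9 p [0.4827 0.0784 0.2078] F [-0.8  0.   0.5] q [-0.64 -0.03  0.42  1.87  0.01  1.29  1.19]
txyz [-0.0304  0.2295  0.0083] r [0.002  0.0011 0.0553]
```

View pics/c13.png

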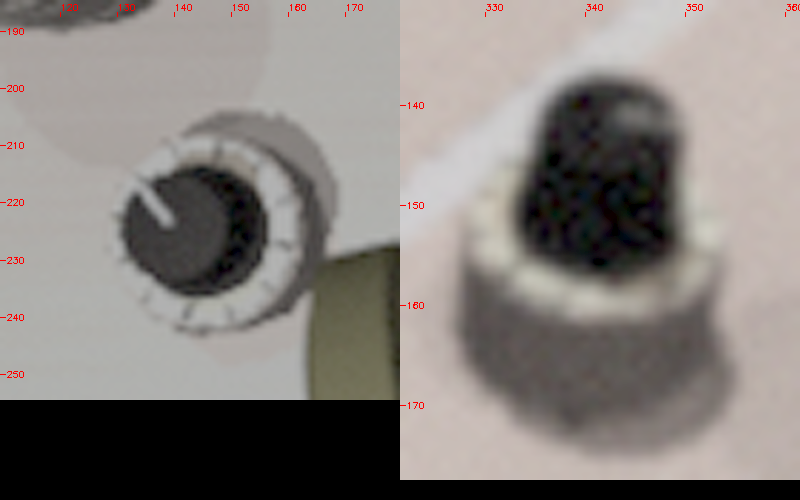

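The pointer runs from (139,224) to (133,216.5), about 22 minutes, so the knob is wound past 20. The timer has moved only about 1 px. I'll go back for the reverse stroke.

Emit:
carry_out([
  {"tx": -0.004,"ty": 0.03,"tz": 0,"rx": 0,"ry": 0,"rz": 0,"jaw": 0.95},
  {"tx": -0.011,"ty": 0.085,"tz": 0,"rx": 0,"ry": 0,"rz": 0.02,"jaw": 0.95},
  {"tx": -0.019,"ty": 0.14,"tz": 0,"rx": 0,"ry": 0,"rz": 0.04,"jaw": 0.95},
  {"tx": -0.026,"ty": 0.195,"tz": 0,"rx": 0,"ry": 0,"rz": 0.055,"jaw": 0.95},
  {"tx": -0.0304,"ty": 0.2285,"tz": 0.005,"rx": 0,"ry": 0,"rz": 0.055,"jaw": 0.95},
  {"tx": -0.0304,"ty": 0.2285,"tz": 0.008,"rx": 0,"ry": 0,"rz": 0.055,"jaw": 0.95},
  {"tx": -0.0304,"ty": 0.2285,"tz": 0.008,"rx": 0,"ry": 0,"rz": 0.055,"jaw": 0.95},
])

```text
time: 23.78
position: [0.5467, 0.2997, 0.1981]
tool_rot: [-0.324, -3.124, 0.003]
ft_force: [0.4, 0.0, -0.3]
grip_width: 0.952
```

```bash
python3 -c "
from h import *
go(.5475,.3006,.061,78)"
```

```text
t 23.775 p [0.5467 0.2997 0.1981] F [ 0.4  0.  -0.3] q [-0.79  0.28  0.3   1.57 -0.09  1.31  0.89]
txyz [-0.0008  0.0012  0.1371] r [-0.0017 -0.0009  0.0028]
```

Emit:
carry_out([
  {"tx": -0.001,"ty": 0.001,"tz": 0.03,"rx": 0,"ry": 0,"rz": 0,"jaw": 0.95},
  {"tx": -0.001,"ty": 0.001,"tz": 0.065,"rx": 0,"ry": 0,"rz": 0,"jaw": 0.95},
  {"tx": -0.001,"ty": 0.001,"tz": 0.095,"rx": 0,"ry": 0,"rz": 0,"jaw": 0.95},
  {"tx": -0.001,"ty": 0.001,"tz": 0.12,"rx": 0,"ry": 0,"rz": 0,"jaw": 0.95},
  {"tx": -0.001,"ty": 0.001,"tz": 0.135,"rx": 0,"ry": 0,"rz": 0,"jaw": 0.95},
  {"tx": -0.001,"ty": 0.001,"tz": 0.1385,"rx": 0,"ry": 0,"rz": 0,"jaw": 0.95},
  {"tx": -0.001,"ty": 0.001,"tz": 0.1385,"rx": 0,"ry": 0,"rz": 0,"jaw": 0.95},
])

```text
time: 24.65
position: [0.549, 0.3004, 0.0613]
tool_rot: [0.326, 3.124, 0.001]
ft_force: [0.5, -0.6, -0.0]
grip_width: 0.953
```

```bash
python3 look.py 14 70 120 140 150 315 120 80 80; python3 -c "
from h import *
go(.5475,.3006,.058,78)"
```

```text
t 24.75 p [0.5492 0.3008 0.0618] F [ 0.3 -0.8  0.6] q [-0.78  0.4   0.29  1.7  -0.13  1.06  0.91]
txyz [ 0.0017 -0.0005  0.0038] r [0.0015 0.0015 0.0016]
```

View pics/c14.png

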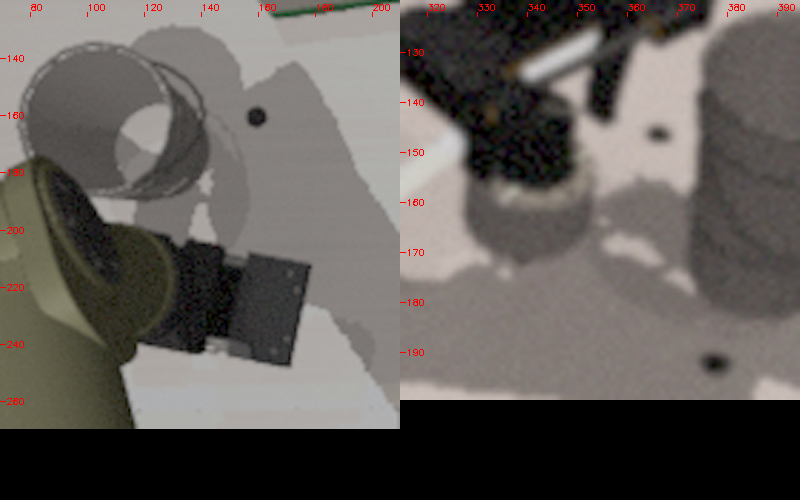

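The jaws straddle the knob well clear of the pail, so I grip and bear down.

Emit:
carry_out([
  {"tx": 0.0015,"ty": -0.0005,"tz": 0.0035,"rx": 0,"ry": 0,"rz": 0,"jaw": 0.95},
  {"tx": 0.0015,"ty": -0.0005,"tz": 0.0035,"rx": 0,"ry": 0,"rz": 0,"jaw": 0.6},
  {"tx": 0.0015,"ty": -0.0005,"tz": 0.0035,"rx": 0,"ry": 0,"rz": 0,"jaw": 0.3},
  {"tx": 0.0015,"ty": -0.0005,"tz": 0.0035,"rx": 0,"ry": 0,"rz": 0,"jaw": 0.3},
  {"tx": 0.0015,"ty": -0.0005,"tz": 0.0035,"rx": 0,"ry": 0,"rz": 0,"jaw": 0.3},
  {"tx": 0.0015,"ty": -0.0005,"tz": 0.0035,"rx": 0,"ry": 0,"rz": 0,"jaw": 0.3},
  {"tx": 0.0015,"ty": -0.0005,"tz": 0.0035,"rx": 0,"ry": 0,"rz": 0,"jaw": 0.3},
  {"tx": 0.003,"ty": -0.0015,"tz": 0.006,"rx": 0,"ry": 0,"rz": 0,"jaw": 0.3},
  {"tx": 0.0045,"ty": -0.0025,"tz": 0.009,"rx": 0,"ry": 0,"rz": 0,"jaw": 0.3},
  {"tx": 0.0045,"ty": -0.0025,"tz": 0.009,"rx": 0,"ry": 0,"rz": 0,"jaw": 0.3},
  {"tx": 0.0045,"ty": -0.0025,"tz": 0.009,"rx": 0,"ry": 0,"rz": 0,"jaw": 0.3},
])

```text
time: 26.12
position: [0.547, 0.3006, 0.0567]
tool_rot: [0.325, 3.118, 0.008]
ft_force: [-0.4, -0.7, 19.3]
grip_width: 0.471
```

Emit:
carry_out([
  {"tx": 0.0003,"ty": 0,"tz": 0.0006,"rx": 0,"ry": 0,"rz": 0,"jaw": 0.3},
  {"tx": 0.0003,"ty": 0,"tz": 0.0006,"rx": 0,"ry": 0,"rz": -0.08,"jaw": 0.3},
  {"tx": 0.0003,"ty": 0,"tz": 0.0006,"rx": 0,"ry": 0,"rz": -0.17,"jaw": 0.3},
  {"tx": 0.0003,"ty": 0,"tz": 0.0006,"rx": 0,"ry": 0,"rz": -0.26,"jaw": 0.3},
  {"tx": 0.0003,"ty": 0,"tz": 0.0006,"rx": 0,"ry": 0,"rz": -0.35,"jaw": 0.3},
  {"tx": 0.0003,"ty": 0,"tz": 0.0006,"rx": 0,"ry": 0,"rz": -0.44,"jaw": 0.3},
  {"tx": 0.0003,"ty": 0,"tz": 0.0006,"rx": 0,"ry": 0,"rz": -0.53,"jaw": 0.3},
  {"tx": 0.0003,"ty": 0,"tz": 0.0006,"rx": 0,"ry": 0,"rz": -0.6,"jaw": 0.3},
  {"tx": 0.0003,"ty": 0,"tz": 0.0006,"rx": 0,"ry": 0,"rz": -0.6,"jaw": 0.3},
])

```text
time: 27.25
position: [0.5471, 0.3009, 0.0567]
tool_rot: [-0.611, 3.072, 0.006]
ft_force: [-0.8, -1.1, 21.0]
grip_width: 0.472
```

```bash
python3 -c "
from h import *
go(.5475,.3006,.058,78)
s=ctrl.get_state();print(s['ft_force'],s['torque'],s['grip_width']*87)"
```

```text
t 27.25 p [0.5471 0.3009 0.0567] F [-0.8 -1.1 21. ] q [-0.69  0.39  0.18  1.72 -0.08  1.03  1.48]
txyz [-0.0003 -0.0004 -0.0013] r [0.0045 0.0087 0.6022]
[-0.77383072 -1.12943219 20.95134366] [-0.29206976  0.36060062  0.15494315] 41.044146114942514
```

Emit:
carry_out([
  {"tx": 0,"ty": 0,"tz": 0.0002,"rx": 0,"ry": 0,"rz": -0.08,"jaw": 0.3},
  {"tx": 0,"ty": 0,"tz": 0.0002,"rx": 0,"ry": 0,"rz": -0.17,"jaw": 0.3},
  {"tx": 0,"ty": 0,"tz": 0.0002,"rx": 0,"ry": 0,"rz": -0.26,"jaw": 0.3},
  {"tx": 0,"ty": 0,"tz": 0.0002,"rx": 0,"ry": 0,"rz": -0.35,"jaw": 0.3},
  {"tx": 0,"ty": 0,"tz": 0.0002,"rx": 0,"ry": 0,"rz": -0.44,"jaw": 0.3},
  {"tx": 0,"ty": 0,"tz": 0.0002,"rx": 0,"ry": 0,"rz": -0.53,"jaw": 0.3},
  {"tx": 0,"ty": 0,"tz": 0.0002,"rx": 0,"ry": 0,"rz": -0.6,"jaw": 0.3},
  {"tx": 0,"ty": 0,"tz": 0.0002,"rx": 0,"ry": 0,"rz": -0.64,"jaw": 0.3},
  {"tx": 0,"ty": 0,"tz": 0.0002,"rx": 0,"ry": 0,"rz": -0.64,"jaw": 0.3},
])

```text
time: 28.38
position: [0.5469, 0.3011, 0.0567]
tool_rot: [-1.546, 2.724, 0.001]
ft_force: [-1.9, -1.0, 21.3]
grip_width: 0.477
```

```bash
python3 -c "
from h import *
go(.5475,.3006,.058,78)
s=ctrl.get_state();print(s['ft_force'],s['torque'],s['grip_width']*87)"
```

```text
t 28.375 p [0.5469 0.3011 0.0567] F [-1.9 -1.  21.3] q [-0.6   0.39  0.07  1.71 -0.03  1.03  2.08]
txyz [ 0.0001 -0.0008 -0.0013] r [0.0018 0.0101 1.2417]
[-1.87056831 -0.9655953  21.29105247] [-0.16070012  0.65210915  0.01547484] 41.46969054794263
```

Emit:
carry_out([
  {"tx": -0.0015,"ty": -0.001,"tz": -0.002,"rx": 0,"ry": 0,"rz": 0,"jaw": 0.3},
  {"tx": -0.003,"ty": -0.002,"tz": -0.004,"rx": 0,"ry": 0,"rz": 0,"jaw": 0.3},
  {"tx": -0.003,"ty": -0.002,"tz": -0.005,"rx": 0,"ry": 0,"rz": 0,"jaw": 0.3},
])

```text
time: 28.75
position: [0.5469, 0.301, 0.0569]
tool_rot: [-1.55, 2.731, 0.001]
ft_force: [-0.1, 0.8, 1.8]
grip_width: 0.474
```

Emit:
carry_out([
  {"tx": 0,"ty": 0,"tz": 0,"rx": 0,"ry": 0,"rz": 0,"jaw": 0.95},
  {"tx": 0,"ty": 0,"tz": 0,"rx": 0,"ry": 0,"rz": 0,"jaw": 0.95},
  {"tx": 0,"ty": 0,"tz": -0.001,"rx": 0,"ry": 0,"rz": 0,"jaw": 0.95},
  {"tx": 0,"ty": 0,"tz": -0.002,"rx": 0,"ry": 0,"rz": 0,"jaw": 0.95},
  {"tx": 0,"ty": 0,"tz": -0.02,"rx": 0,"ry": 0,"rz": 0,"jaw": 0.95},
  {"tx": 0,"ty": 0,"tz": -0.06,"rx": 0,"ry": 0,"rz": 0,"jaw": 0.95},
  {"tx": 0,"ty": 0,"tz": -0.11,"rx": 0,"ry": 0,"rz": 0,"jaw": 0.95},
  {"tx": 0.04,"ty": -0.01,"tz": -0.15,"rx": 0,"ry": 0,"rz": 0,"jaw": 0.95},
  {"tx": 0.1,"ty": -0.023,"tz": -0.16,"rx": 0,"ry": 0,"rz": 0,"jaw": 0.95},
  {"tx": 0.16,"ty": -0.037,"tz": -0.16,"rx": 0,"ry": 0,"rz": 0,"jaw": 0.95},
  {"tx": 0.22,"ty": -0.05,"tz": -0.16,"rx": 0,"ry": 0,"rz": 0,"jaw": 0.95},
  {"tx": 0.22,"ty": -0.05,"tz": -0.16,"rx": 0,"ry": 0,"rz": 0,"jaw": 0.95},
])

```text
time: 30.25
position: [0.4762, 0.0808, 0.2176]
tool_rot: [-1.538, 2.737, -0.001]
ft_force: [0.3, 0.4, 1.0]
grip_width: 0.948
```

```bash
python3 look.py 15 110 185 70 70 190 100 220 180
```

```text
(no output)
```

View pics/c15.png

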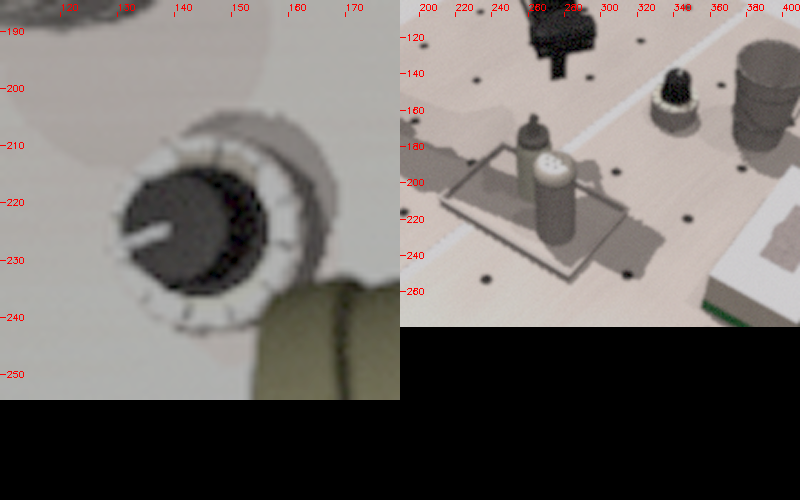

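Run:
```python
from h import *
o=[]
for n in (7,15):
    im=cv2.imread(f"pics/top{n}.png")[202:247,124:166]
    c=cv2.resize(im,None,fx=9,fy=9,interpolation=cv2.INTER_CUBIC);o.append(np.clip(255*(c/255.)**.6,0,255).astype('uint8'))
cv2.imwrite("pics/cmp2.png",np.hstack(o))
```

```text
(no output)
```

View pics/cmp2.png

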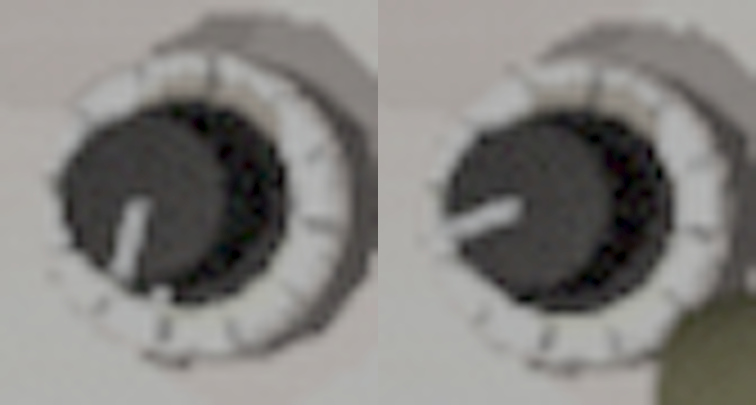

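View pics/top15.png

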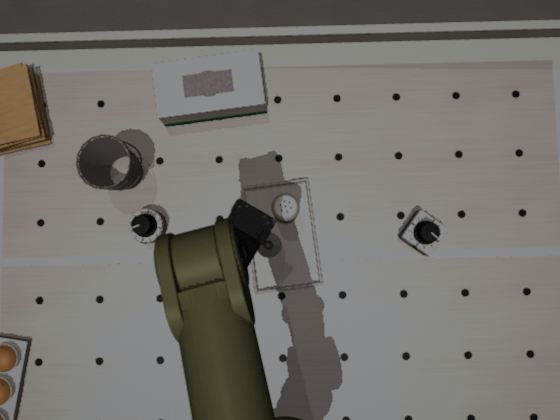

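The pointer runs from (520,208) to (455,233) in the crop, about 69° clockwise from straight down in the image. The zero mark sits at about 9.4°, so the reading is about 59.5°, or 9.9 min. The zero tick has moved less than 1 px. I'll check the shaker and the bystanders numerically, then hand in.

Run:
```python
from h import *
p=ray("top",285.3,207.3,.155);t=p[:2]-[.521,-.007];a=.117
print("shaker in tray",t[0]*np.cos(a)+t[1]*np.sin(a),-t[0]*np.sin(a)+t[1]*np.cos(a))
a0=cv2.imread("pics/top0.png");b=cv2.imread("pics/top15.png")
for nm,(x,y,w,h) in dict(square=(395,200,50,60),pail=(70,128,60,65)).items():
    print(nm,cv2.phaseCorrelate(np.float32(cv2.cvtColor(a0[y:y+h,x:x+w],6)),np.float32(cv2.cvtColor(b[y:y+h,x:x+w],6))))
s=ctrl.get_state();print(s['time'],np.abs(s['qd']).max(),s['position'])
ctrl.close_job()
```

```text
shaker in tray 0.04926772415558818 -0.013132504347422866
square ((0.01146290582087417, -0.03480271537929269), 0.9585964754422506)
pail ((-0.00873646214273549, -0.05366112867169903), 0.9663791671947196)
30.35 0.03119023685467125 [0.47693132 0.08596765 0.2171772 ]
the job is handed in; nothing more can be done
```

The shaker is back on its tray and the round timer is set to 10 minutes. I handed the job in at about 30 s.

**What I did**
- **Shaker:** I gripped it across the line to the timer, lifted it clear, lowered it until the tray floor took its weight, and let go.
- **Timer:** I wound it in two strokes with about 21–24 N of downward push, to about 22 minutes by the picture. I then turned it back in one stroke with about 21 N of push. I used two winding strokes so the gripper body would not swing into the pail.

**Last checks**
- **Dial:** the reading from the top picture is about 9.9 min (1.04 rad).
- **Timer position:** its zero tick is less than 1 px (about 2 mm) from its starting place. It slipped that far when I let go after the first stroke, and the tick angles are unchanged.
- **Shaker position:** it stands upright at about x = 0.049, y = -0.013 m in the tray frame.
- **Square timer and pail:** both moved less than 0.1 px in the top view.
- **Bottle:** it was partly hidden behind the arm in the last top view, so I only checked it by eye. It was unmoved in the clear top view taken after I placed the shaker.
- **Arm:** it was open and clear of everything when I handed in.

**What went wrong or disagreed**
- The first move call was refused as "invalid input" because its rows left out some keys. Nothing moved.
- The two cameras disagreed by several millimetres in the first rough measurements, up to about 12 mm on the tray. Drawing the outlines over the pictures brought them to within a few millimetres.

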